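# Empty the packing unit's catch tray into its tote, case first

## Robot

A 6-joint arm with a two-finger parallel gripper is mounted at the origin on a cart in front of the work surface, level with it; the furniture and walls round the work are solid. World frame = base frame: x ahead of the robot, y to its left, z up, the work surface at z = 0. Lengths are in m, angles in rad, forces in N, time in s.
With the tool pointing down it reaches from about 0.225 to 0.875 m from the base axis. Payload 3.4 kg.
Tool frame: the origin (TCP) lies at the very end of the fingers, on their centre line; the grasp point (between the pads) lies 19 mm behind it; x points along the fingers, z is the direction in which the jaws open and shut, and the axes are right-handed (so a half turn about x gives the same grasp; the last joint's range is limited). The gripper opens to 85 mm and grips with 20 to 120 N. Pads are 22 mm wide; open, the fingers measure 114 mm over their backs; the gripper's body (76 mm by 85 mm) begins 54 mm behind the grasp point. The pads swing forward as they close: fully open they stand 13 mm farther back than shut.
Start: joints at [-1.361, 0.276, 1.505, -0, 1.361, -0.121], TCP at [0.187, -0.544, 0.231] pointing down, gripper open.
Joint ranges: [-2.89, 2.89], [-0.75, 2.08], [0.22, 2.7], [-1.18, 4.32], [0.11, 2.71], [-2.7, 2.7]. Speed limits (rad/s): [2.57, 2.57, 3.14, 3.14, 3.14, 3.14].

## Interface

Orientations are given as a unit quaternion [w, x, y, z].
In Python, from rig import manip, viewer, finder gives the robot as it stands.
- The arm moves only by the tool move_arm, never from a script. Its argument "rows" is a list of rows, each a list of 3 entries, a list of its own where there are three numbers: the shift along the tool's x, y, z in mm, then the turn about the tool's x in rad, then the finger opening in mm, from 0 to 85.4. A call has 1 to 8 rows; each row is the pose to reach, as a shift and turn from the pose measured when the call began, along the tool's axes at that moment; what a row does not reach only later rows make up. A row lasts 1/12 s, in which the tool goes at most 41.7 mm and 7.16 degrees, less where a joint would pass 70% of its speed; a pose out of reach is approached as far as the arm can. A call with a gripper value outside its range is refused whole. The fingers move at their own pace and stop on an object; "force" is the grip in N (left out, the last holds). Time passes only in rows, so rows that repeat a pose let the fingers close. It gives the time, the measured TCP pose, the force and the opening at its end, in the units of the state.
- manip.get_state(): the state, without advancing time (a new reading comes with each control period).
- viewer.get_image(name): name is "side" or "top"; returns the picture (480x640x3 uint8, red, green, blue); there is no depth.
- viewer.get_calibration(name): a dict with "mtx" (3x3 intrinsics, pixels), "R" (3x3) and "t" (3): a world point X has camera coordinates R X + t. Camera axes: x right, y down, z forward; pixel columns grow to the right and rows downward; lengths in m; the calibration is good to about 2 mm. A picture is of the moment at which its call begins. get_calibration takes no time and is no camera call.
- manip.sign_off(): hands the job in, once; it reports no verdict.
Trained networks look in the newest picture that a camera, given by its name, has taken for a name from the list of things; names that differ only in an ending like _2 or _b are one class to them, and where a whole thing is asked for, a point or a joint stands for the part that bears it (a point fixed in the world has none). Each returns a list of dicts, best first, with "score" (0 to 1); they miss things now and then, are a little off and sometimes report something else, mostly with a low value. They report only what shows in the picture. A call takes as long as a camera call.
- finder.look_for(target, camera): "centre" ([column, row] in pixels, amid what is visible of it).
- finder.trace(target, camera): "mask" (480x640 bool, what is visible of it) and "centre" ([column, row] in pixels, amid what is visible of it).
The state is a dict: "clock": time; "qpos": joint angles; "qd": joint speeds; "effort": joint torques, N m; "position": TCP position; "ee_rot": TCP orientation; "contact_force": force on the tool from outside, world axes, zero at the start; "moment": the same for the moment, N m; "width": finger opening in m.
Only numpy, scipy, OpenCV 4.12 (cv2) and the standard library are available. Lean on these libraries where they do the work, as an engineer would, in place of code of your own. Each camera call takes 0.05 s, during which the arm holds its last target.

## Task

Fold down the orange gate of the packing unit's catch tray, then slide the blue tote along the bench, open side first, until it is docked squarely against the tray mouth. Push the flat blue case out over the gate until it lies flat inside the tote - push it, do not lift it or carry the tote - and then take the tip box from the tray and set it down on the case, upright, centred and square with it (long sides parallel), so that its whole base is supported. Do not let the tip box drop, and leave the timer, the tape roll and the amber bottle where they are.

Things in the scene. Friction and masses are not known exactly. Their poses are not given: they have to be found in the camera images.
- packer: Packing unit with catch tray, fixed. Origin on the bench (z = 0) under the middle of the tray mouth; +y is the level outfeed direction out of the mouth (robot's left), x across. Aluminium tray y = -315..0 mm, inside x = -68..68, floor 16 and side walls 40 mm above the bench. Behind it a white cowl 62 mm high (to y = -375) and a grey housing 115 mm high (to y = -480).
- tray_mouth (a point): Middle of the tray mouth at floor height, 16 mm above the bench; axes as body packer. Stop blocks beside it (x = +-72..84 mm, face at y = 0, up to 25 mm high) meet the tote's side walls when it is docked.
- gate (a joint): Orange gate across the mouth, 124 wide, 4 thick, 45 mm tall, hinged at packer y = 3, z = 13 mm. 0 rad = upright (starts 0 to 0.08; its top, z = 58 to 62 mm, stands above the case behind it), grows as it folds outward; stop at 1.60 = level, reaching 48 mm out of the mouth. Light hinge: pushed outward near the top from the tray side past about 0.5 rad it falls by itself and stays down.
- gate_top (a point): Middle of the gate's top edge, 45 mm from its hinge.
- tote: Loose blue tote, 0.55 kg. Origin: underside, centre of the inner floor. Inside 165 mm long (y = -82.5..82.5), 150 wide; floor 4, side walls 5 mm thick, 42 mm high. The -y end is open; the +y end wall is 10 mm thick (y = 82.5..92.5). Starts left of the gate, open end towards it, turned up to 0.22 rad. Docked: open end at the tray mouth (1 cm will do), in line; the gate lies over its floor.
- tote_mouth (a point): Middle of the tote's open end, on its floor (4 mm above the underside); 82.5 mm from the tote's origin along its -y.
- tote_grip (a point): Middle of the top edge of the tote's 10 mm thick end wall (y = 87.5, z = 42 mm in the tote); can be pinched across from above.
- case: Flat shut blue case, 102 x 120 x 28 mm, 0.35 kg, lying in the tray behind the gate, too wide to grasp; lid does not open. Origin: centre of the underside (solid x = -49..51, y = -60..60 mm, top 44 mm above the bench at the start). Its x axis (short side) points along the outfeed direction.
- tip_box: Closed pipette tip box, grey with a clear fixed lid, 0.12 kg, standing in the tray behind the case, free gap 60 to 100 mm between. 57 mm along x (solid -29..28; a lip makes 63), 78 along y, 62 tall. Origin: centre of the underside. Its x axis points along the outfeed direction at the start: grasp across x.
- timer: Bystander: small white bench timer, 38 x 64 x 61 mm, origin at its underside.
- tape: Bystander: roll of tape, 67 mm across, 19 mm high, origin at its underside.
- amber_bottle: Bystander: amber dropper bottle, 30 mm across, 68 mm tall, origin at its underside.

How it is judged:
By the outcome, as a careful person would: the job done as asked, in the order asked, and still so for the second after the job is handed in, with the robot touching nothing.
It also fails if it takes over 72 s, if anything falls off the work surface, if the arm or the gripper's body presses on something with over 40 N, if the wrist force passes 120 N, or if a joint passes its speed limit or range.

## Working session

There is one attempt and no reset: what is moved stays moved. The work goes in short steps, Python scripts to look and compute and a tool call to move; the robot and the scene stay as the last step left them, time stands still between calls to the robot, and variables do not carry over. Pictures are saved under pics/ and viewed, and the job is handed in when it is done.

Besides the shell and the picture viewer there is one more tool, called after "Request:" by a JSON object that holds its "name" and its "arguments". move_arm: Moves the arm, as the interface text tells. Its arguments: {"type":"object","properties":{"rows":{"type":"array"},"force":{"type":"number"}},"required":["rows"]}

```bash
ls; mkdir -p pics; cat > h.py <<'E'
import numpy as np, cv2
from rig import manip, viewer, finder
def snap(n,f):
    im=viewer.get_image(n); cv2.imwrite('pics/'+f,im[:,:,::-1]); return im
E
python3 - <<'E'
from h import *
print(manip.get_state())
for n in('side','top'):
    snap(n,n+'0.png'); c=viewer.get_calibration(n); print(n,c, -c['R'].T@c['t'])
E
```

```text
pics
{'clock': 0.0, 'qpos': array([-1.36097985e+00,  2.76566104e-01,  1.50616887e+00,  2.24423216e-05,
        1.36066929e+00, -1.21031048e-01]), 'qd': array([ 0.00047064,  0.00139757, -0.00019072,  0.00065373,  0.00272469,
        0.00095523]), 'effort': array([-1.72014797e-04, -4.16775906e+01, -2.45806199e+01,  6.28902762e-05,
        1.11919572e-02, -1.21005687e-05]), 'position': array([ 0.18665858, -0.5432916 ,  0.23044194]), 'ee_rot': array([ 0.57504098,  0.41127843,  0.57597561, -0.41040227]), 'contact_force': array([0.01962044, 0.20201059, 0.59762962]), 'moment': array([0.02021522, 0.01729275, 0.04189611]), 'width': 0.08584352023894715}
side {'mtx': array([[510.26438551,   0.        , 316.1726098 ],
       [  0.        , 510.26438551, 243.41484564],
       [  0.        ,   0.        ,   1.        ]]), 'R': array([[ 0.99870031,  0.04905175, -0.01384234],
       [ 0.01272417, -0.50294836, -0.86422279],
       [-0.04935363,  0.86292344, -0.50291883]]), 't': array([-0.51323256,  0.04718075,  1.50003237])} [ 0.58599722 -1.24550866  0.78806487]
top {'mtx': array([[551.82625523,   0.        , 321.62553549],
       [  0.        , 551.82625523, 242.21352862],
       [  0.        ,   0.        ,   1.        ]]), 'R': array([[-0.01501335, -0.9998833 ,  0.00282576],
       [-0.99301502,  0.01457933, -0.11708382],
       [ 0.11702896, -0.00456385, -0.99311802]]), 't': array([0.02037719, 0.5267867 , 1.33333807])} [0.36737387 0.01877977 1.38578268]
```

View pics/top0.png

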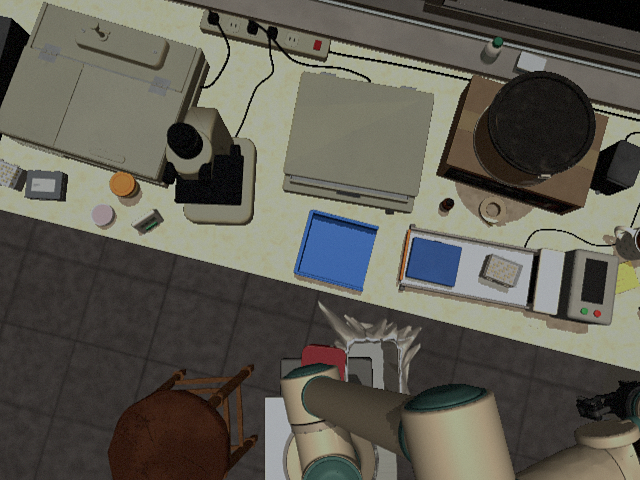

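View pics/side0.png

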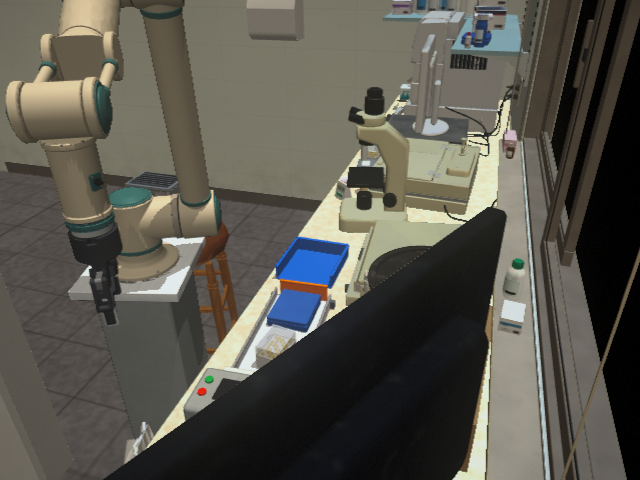

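```bash
cat >> h.py <<'E'
CAL={n:viewer.get_calibration(n) for n in('side','top')}
def bp(n,px,z):
    c=CAL[n]; K,R,t=c['mtx'],c['R'],c['t']
    px=np.atleast_2d(np.asarray(px,float)); d=np.c_[px,np.ones(len(px))]@np.linalg.inv(K).T@R
    o=-R.T@t; return o+d*((z-o[2])/d[:,2])[:,None]
def pj(n,X):
    c=CAL[n]; p=(np.atleast_2d(X)@c['R'].T+c['t'])@c['mtx'].T; return p[:,:2]/p[:,2:]
def crop(im,x0,y0,x1,y1,s,f):
    cv2.imwrite('pics/'+f,cv2.resize(im[y0:y1,x0:x1,::-1],None,fx=s,fy=s,interpolation=cv2.INTER_CUBIC))
E
python3 - <<'E'
from h import *
im=cv2.imread('pics/top0.png')[:,:,::-1]
crop(im,390,180,590,330,4,'c1.png'); crop(im,280,190,480,310,4,'c2.png')
im=cv2.imread('pics/side0.png')[:,:,::-1]
crop(im,190,220,390,370,4,'c3.png')
for t in('case','tip_box','tote','gate','packer','timer','tape','amber_bottle'):
    for r in finder.trace(t,'top')[:2]:
        m=r['mask'].astype(np.uint8); 
        if m.sum()<5: continue
        b=cv2.minAreaRect(cv2.findNonZero(m)); print(t,round(r['score'],2),np.round(r['centre'],1),np.round(cv2.boxPoints(b),1).tolist(), m.sum())
E
```

```text
case 0.86 [433.7 261.5] [[403.29998779296875, 276.5], [412.6000061035156, 235.0], [463.5, 246.3000030517578], [454.29998779296875, 287.79998779296875]] 2134
case 0.16 [541.  281.4] [[395.0, 293.8999938964844], [406.5, 221.3000030517578], [622.2000122070312, 255.39999389648438], [610.7000122070312, 328.0]] 10876
tip_box 0.74 [499.9 273.3] [[477.70001220703125, 275.6000061035156], [487.3999938964844, 250.6999969482422], [524.2999877929688, 265.1000061035156], [514.5, 290.1000061035156]] 1022
tip_box 0.4 [541.8 279.9] [[395.3999938964844, 294.70001220703125], [406.70001220703125, 221.8000030517578], [621.5, 255.1999969482422], [610.2000122070312, 328.1000061035156]] 10895
tote 0.74 [333.3 252.4] [[292.3999938964844, 273.8999938964844], [309.70001220703125, 208.10000610351562], [378.5, 226.10000610351562], [361.20001220703125, 291.8999938964844]] 4701
tote 0.23 [497.5 274.8] [[477.6000061035156, 276.5], [487.20001220703125, 250.60000610351562], [524.2999877929688, 264.3999938964844], [514.7000122070312, 290.20001220703125]] 1035
gate 0.69 [404.3 258.2] [[396.8999938964844, 282.7999877929
[... 323 characters left out ...]
219.8] [[131.10000610351562, 223.8000030517578], [153.8000030517578, 207.3000030517578], [163.10000610351562, 220.0], [140.39999389648438, 236.5]] 413
tape 0.62 [495.5 208.2] [[473.0, 210.0], [492.5, 190.5], [511.5, 209.5], [492.0, 229.0]] 517
tape 0.5 [431.8 262.9] [[403.1000061035156, 277.6000061035156], [411.3999938964844, 235.89999389648438], [462.3999938964844, 246.10000610351562], [454.0, 287.79998779296875]] 2135
amber_bottle 0.75 [501.  272.1] [[477.20001220703125, 276.5], [487.29998779296875, 250.60000610351562], [524.7000122070312, 265.20001220703125], [514.5, 291.1000061035156]] 1049
amber_bottle 0.63 [447. 207.] [[437.0, 206.0], [448.0, 195.0], [456.0, 203.0], [445.0, 214.0]] 162
```

View pics/c1.png

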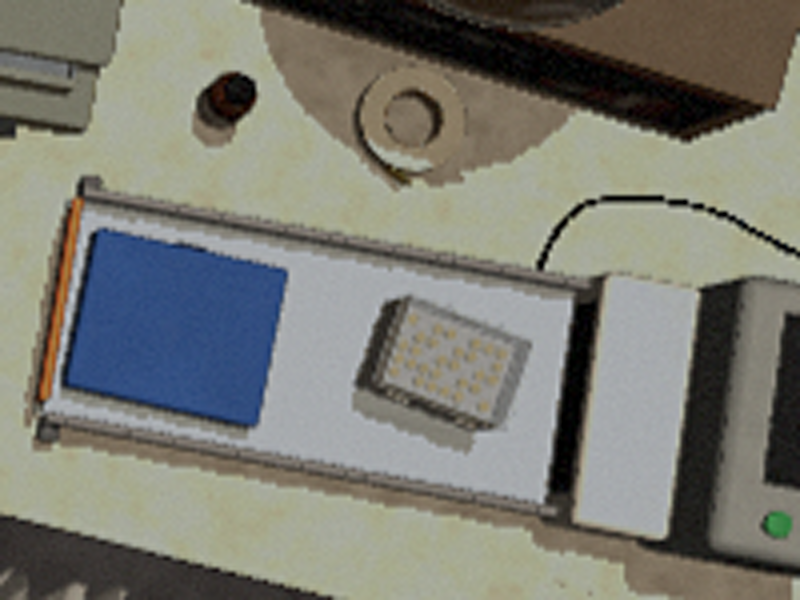

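View pics/c2.png

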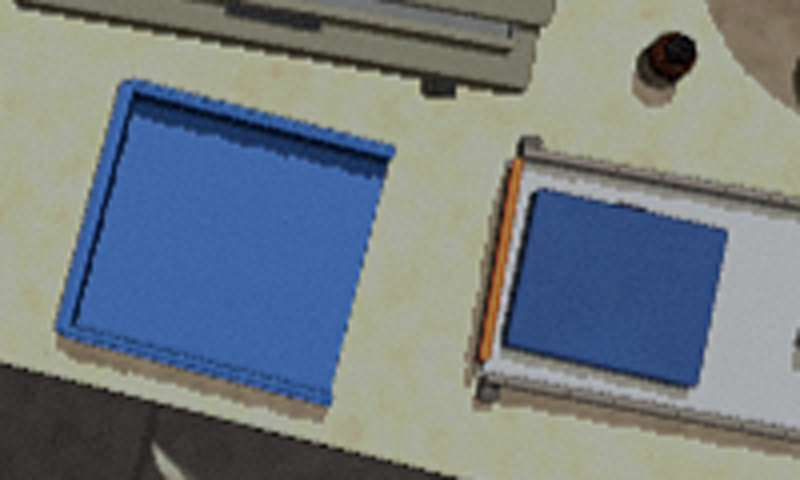

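View pics/c3.png

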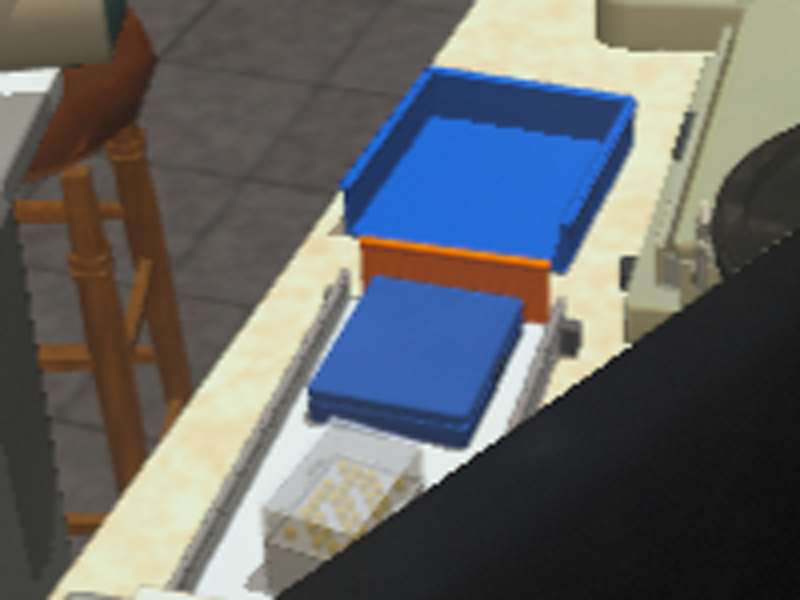

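```bash
cat >> h.py <<'E'
from scipy.optimize import least_squares
def T(p,P):
    x,y,a=p; c,s=np.cos(a),np.sin(a); P=np.asarray(P,float)/1000
    return np.c_[x+c*P[:,0]-s*P[:,1], y+s*P[:,0]+c*P[:,1], P[:,2]]
def fit(n,P,px,p0):
    r=least_squares(lambda p:(pj(n,T(p,P))-px).ravel(),p0,x_scale=[.01,.01,.1]); return r.x,r.fun.reshape(-1,2)
def box(x0,x1,y0,y1,z0,z1): return [(x,y,z) for x in(x0,x1) for y in(y0,y1) for z in(z0,z1)]
def wire(im,n,p,b,col,s,o):
    q=((pj(n,T(p,b))-o+.5)*s-.5)
    for i in range(8):
        for k in(1,2,4):
            if not i&k:
                a,c=q[i],q[i|k]; cv2.line(im,tuple(int(round(v*16)) for v in a),tuple(int(round(v*16)) for v in c),col,1,cv2.LINE_AA,4)
E
cat > ov.py <<'E'
from h import *
PK=None
def fitall():
    o=np.array([390,180]); z=lambda l:np.array(l)/4-.375+o
    px=z([(80,178),(37,440),(605,276),(700,290),(667,540),(573,523)])
    # cowl half-width free
    f=lambda q:(pj('top',T(q[:3],[(84,0,25),(-84,0,25),(q[3],-315,62),(q[3],-375,62),(-q[3],-375,62),(-q[3],-315,62)]))-px).ravel()
    r=least_squares(f,[.35,-.15,0.15,70],x_scale=[.01,.01,.1,10]); return r
if __name__=='__main__':
    r=fitall(); print(r.x, r.fun.reshape(-1,2).round(1).tolist())
    o=np.array([280,190]); z=lambda l:np.array(l)/4-.375+o
    # tote: corners outer top z=42: (+x,+y),( +x,-y),(-x,-y),(-x,+y)
    p,e=fit('top',[(80,92.5,42),(80,-82.5,42),(-80,-82.5,42),(-80,92.5,42)],z([(122,80),(395,148),(328,405),(58,333)]),[.33,0,0.2]); print('tote',p,e.round(1).tolist())
    o=np.array([390,180])
    # case: frame a = packer angle-ish; use axes u(out)=x
    pc,e=fit('top',[(51,60,28+16),(51,-60,44),(-49,-60,44),(-49,60,44)],z([(66,388),(100,229),(287,268),(258,427)]),[.35,-.2,1.5]); print('case',pc,e.round(1).tolist())
E
python3 ov.py
```

```text
[ 0.48845705 -0.19192594 -0.19589775 75.59468811] [[0.3, -0.4], [-0.0, 0.6], [-0.4, -0.5], [0.5, 0.4], [0.6, 0.1], [-0.9, -0.2]]
tote [ 0.50524946 -0.02726184 -0.26835914] [[-0.4, 0.1], [0.2, 0.7], [1.2, -0.4], [-1.0, -0.4]]
case [ 0.47392702 -0.26197467  1.34083462] [[3.1, 4.5], [4.1, -3.6], [-2.6, -4.7], [-4.5, 3.6]]
```

```bash
cat > ov2.py <<'E'
from h import *
o=np.array([390,180]); z=lambda l:np.array(l)/4-.375+o
pk=np.array([.48846,-.19193,-.1959])
for nm,hx,hy in(('long-out',51,60),('short-out',60,50)):
    # generic: footprint half sizes (across, out)
    pc,e=fit('top',[(hx,hy,44),(hx,-hy,44),(-hx,-hy,44),(-hx,hy,44)],z([(100,229),(287,268),(258,427),(66,388)]),[.47,-.26,-.2]); print('case',nm,pc,e.round(1).tolist())
    if nm=='long-out': case=pc
for nm,hx,hy in(('long-out',28,39),('short-out',39,30)):
    pc,e=fit('top',[(hx,hy,78),(hx,-hy,78),(-hx,-hy,78),(-hx,hy,78)],z([(408,297),(530,343),(490,430),(372,378)]),[.47,-.36,-.3]); print('tip',nm,pc,e.round(1).tolist())
    if nm=='long-out': tip=pc
tote=np.array([.50525,-.02726,-.26836])
c,s=np.cos(pk[2]),np.sin(pk[2]); R=np.array([[c,s],[-s,c]])
for n,p in(('case',case),('tip',tip),('tote',tote)): print(n,(R@(p[:2]-pk[:2])*1000).round(1),(p[2]-pk[2]).round(3))
for n,(x0,y0,x1,y1) in(('top',(400,190,600,340)),('side',(220,250,420,400)),('top',(280,190,480,340)),('side',(220,220,420,370))):
    im=cv2.imread('pics/%s0.png'%n); s=4
    C=cv2.resize(im[y0:y1,x0:x1],None,fx=s,fy=s,interpolation=cv2.INTER_CUBIC); oo=np.array([x0,y0])
    wire(C,n,case,box(-51,51,-60,60,16,44),(0,255,255),s,oo)
    wire(C,n,tip,box(-28,28,-39,39,16,78),(0,0,255),s,oo)
    wire(C,n,pk,box(-68,68,-315,0,16,40),(0,255,0),s,oo)
    wire(C,n,pk,box(-84,84,-1,0,0,25),(255,255,0),s,oo)
    wire(C,n,pk,box(-62,62,1,5,13,58),(255,0,255),s,oo)
    wire(C,n,tote,box(-80,80,-82.5,92.5,0,42),(0,255,0),s,oo)
    cv2.imwrite('pics/o_%s%d.png'%(n,x0+y0),C)
E
python3 ov2.py; ls pics
```

```text
case long-out [ 0.47402977 -0.26094418 -0.22498198] [[-0.8, -0.7], [0.6, -0.3], [0.3, 0.8], [-0.2, 0.2]]
case short-out [ 0.47415496 -0.26100099 -0.22996183] [[4.1, -3.6], [-2.6, -4.7], [-4.5, 3.6], [3.1, 4.5]]
tip long-out [ 0.44855504 -0.41473742 -0.4303023 ] [[-0.4, -1.1], [-0.4, 0.6], [1.0, 0.4], [-0.1, 0.1]]
tip short-out [ 0.44864047 -0.41480853 -0.44759648] [[5.2, -3.9], [-2.1, -4.9], [-4.6, 3.2], [1.5, 5.5]]
case [ -0.7 -70.5] -0.029
tip [   4.2 -226.3] -0.234
tote [-15.6 164.8] -0.072
c1.png
c2.png
c3.png
o_side440.png
o_side470.png
o_top470.png
o_top590.png
side0.png
top0.png
```

View pics/o_top590.png

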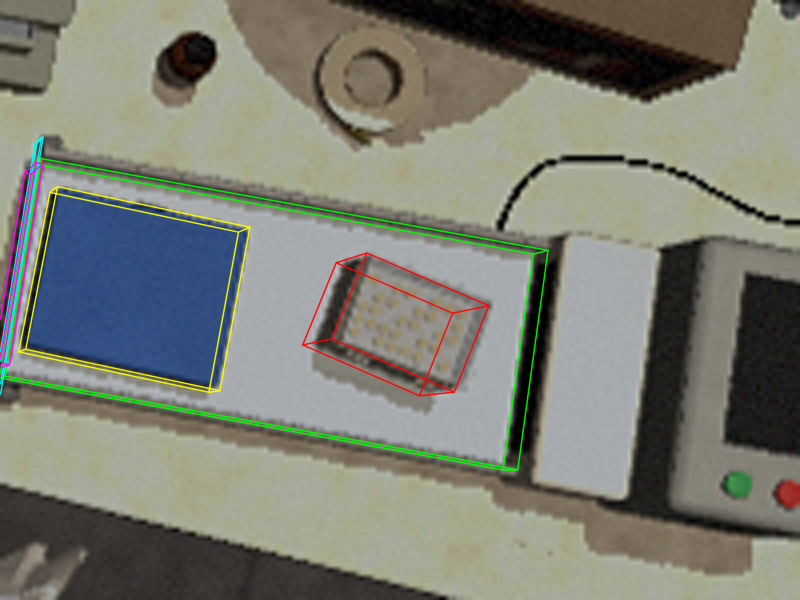

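View pics/o_side440.png

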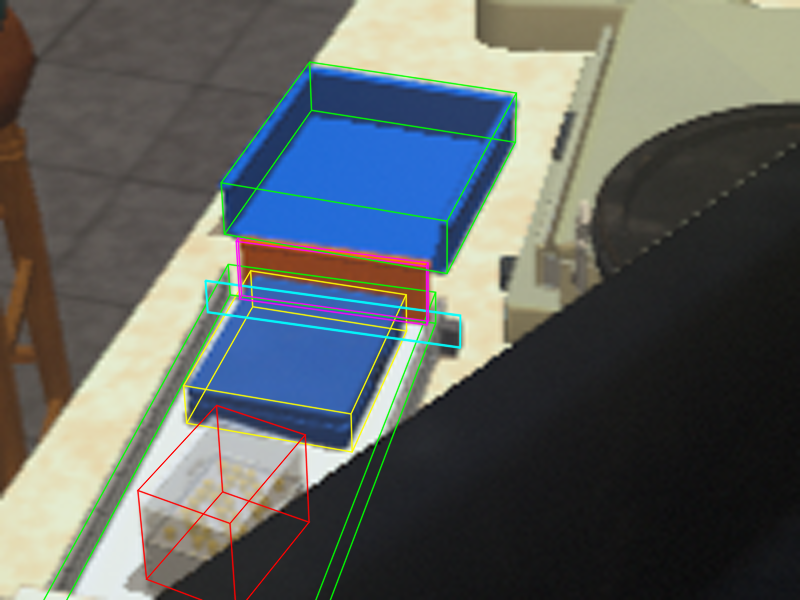

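View pics/o_top470.png

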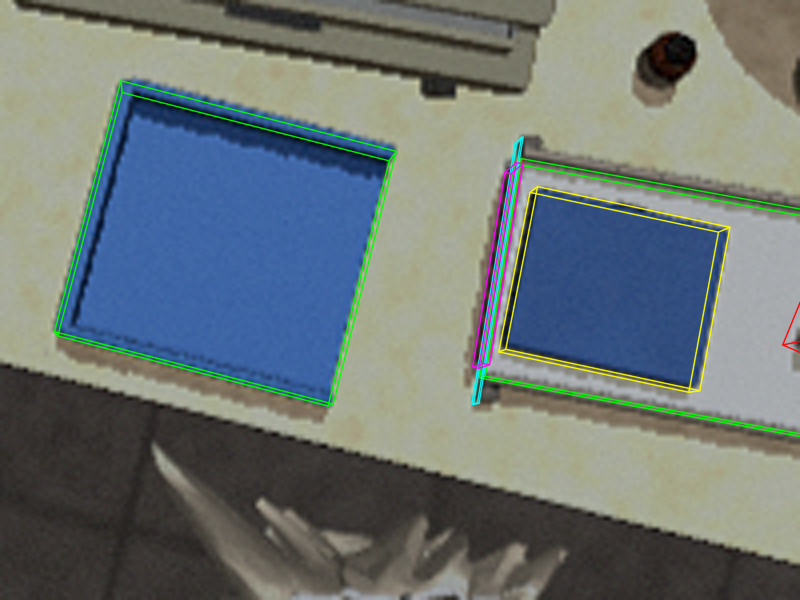

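```bash
python3 - <<'E'
from h import *
im=cv2.imread('pics/side0.png')[:,:,::-1]
crop(im,225,265,325,340,8,'d1.png')
im=cv2.imread('pics/top0.png')[:,:,::-1]
crop(im,395,220,495,295,8,'d2.png')
crop(im,465,235,565,310,8,'d3.png')
E
```

```text
(no output)
```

View pics/d1.png

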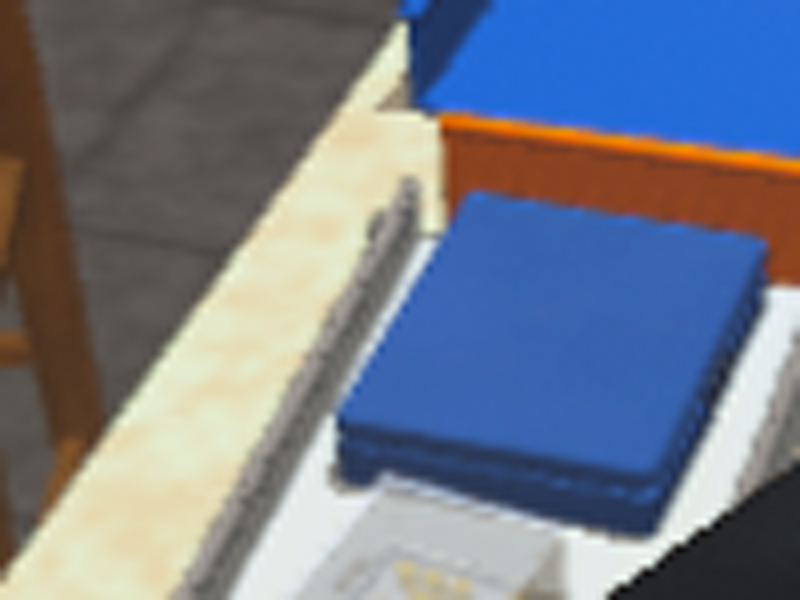

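View pics/d2.png

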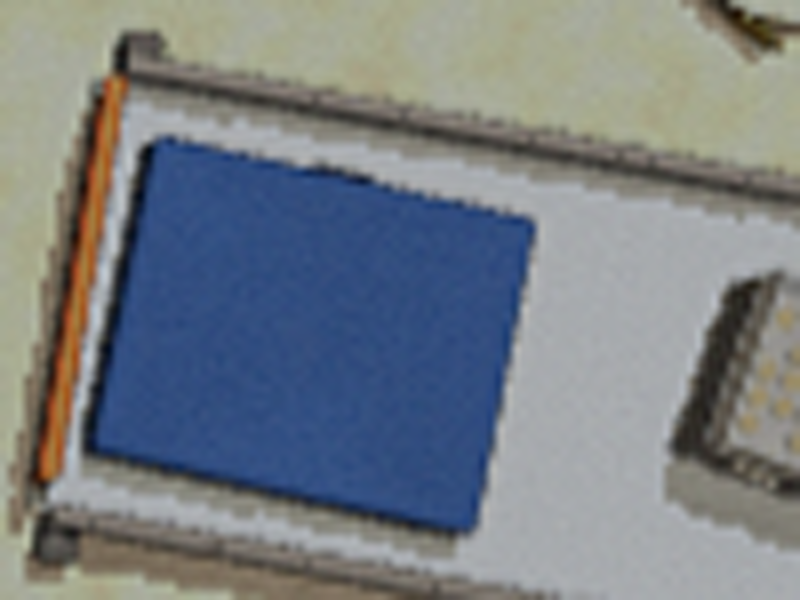

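View pics/d3.png

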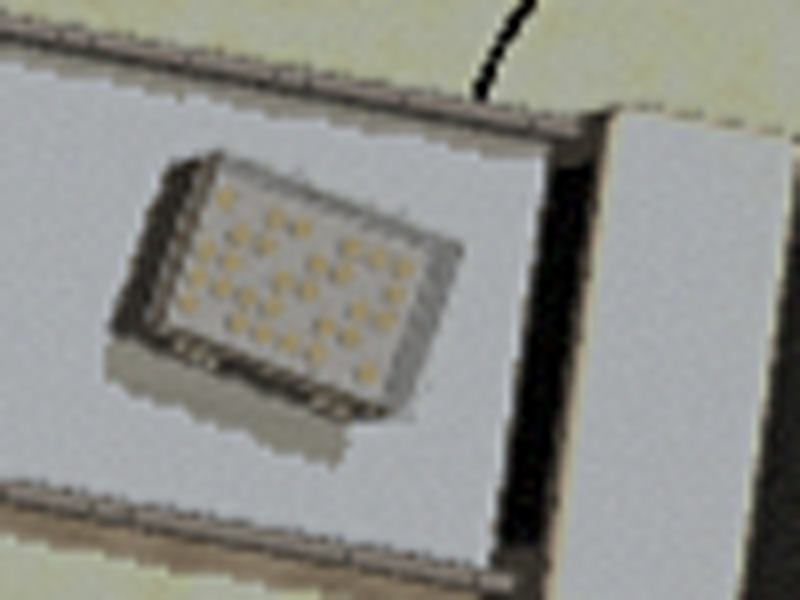

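```bash
cat > pkfit.py <<'E'
from h import *
def z(l,o,s): return np.array(l,float)/s-(s-1)/(2*s)+np.array(o)
tp=z([(117,78),(47,480)],(395,220),8)
blk=z([(118,35),(30,578)],(395,220),8)
cowl=z([(612,112),(793,140)],(465,235),8); cowl2=z([(667,540),(573,523)],(390,180),4)
sg=np.r_[z([(443,118)],(225,265),8),z([(430,264)],(220,220),4)]
sf=z([(429,323)],(220,220),4)
def f(q):
    p=q[:3]; th=q[4]; yt=3+45*np.sin(th); zt=13+45*np.cos(th)
    a=pj('top',T(p,[(62,yt,zt),(-62,yt,zt)]))-tp
    b=pj('top',T(p,[(84,0,25),(-84,0,25)]))-blk
    c=pj('top',T(p,[(q[3],-315,62),(q[3],-375,62)]))-cowl; c2=pj('top',T(p,[(-q[3],-375,62),(-q[3],-315,62)]))-cowl2
    d=pj('side',T(p,[(-62,yt,zt),(62,yt,zt)]))-sg
    return np.r_[a,b,c,c2,d].ravel()
r=least_squares(f,[.488,-.192,-.19,75,.04],x_scale=[.01,.01,.1,10,.1],bounds=([0,-1,-1,50,0],[1,1,1,90,.08]),loss='soft_l1')
print(r.x); print(f(r.x).reshape(-1,2).round(1).tolist())
E
python3 pkfit.py
```

```text
[ 4.89519511e-01 -1.91522856e-01 -1.98616162e-01  7.57007290e+01
  1.83961349e-02]
[[-0.2, 0.5], [0.0, 0.5], [0.5, -0.6], [0.3, -2.0], [-0.7, -0.6], [1.3, 0.4], [0.2, 0.1], [-1.2, -0.3], [-0.6, -0.2], [-0.3, -0.2]]
```

```bash
cat >> h.py <<'E'
from scipy.spatial.transform import Rotation as Ro
PK=np.array([.4895,-.1915,-.1986])
def W(x,y,z,p=PK): return T(p,[(x,y,z)])[0]
def cur():
    s=manip.get_state(); q=s['ee_rot']; return s,Ro.from_quat([q[1],q[2],q[3],q[0]]).as_matrix()
def plan(X,yaw=None,jaw=None):
    """X world target; jaw = desired world angle of tool z axis (mod pi)"""
    s,R=cur(); d=R.T@(X-s['position'])*1000
    a=np.arctan2(R[1,2],R[0,2]); 
    t=0
    if jaw is not None:
        # turn +t about tool x (down) -> world angle decreases
        t=-( (jaw-a+np.pi/2)%np.pi-np.pi/2 )
    return d.round(1),round(t,3),'jaw now',round(a,3),'tx',R[:,0].round(3)
def st():
    s=manip.get_state(); R=cur()[1]; c,sn=np.cos(PK[2]),np.sin(PK[2]); d=s['position'][:2]-PK[:2]
    print('t',round(float(s['clock']),2),'pos',s['position'].round(4),'pk',(np.array([c*d[0]+sn*d[1],-sn*d[0]+c*d[1]])*1000).round(1),'jaw-pk',round(np.arctan2(R[1,2],R[0,2])-PK[2],3),'F',s['contact_force'].round(1),'w',round(s['width']*1000,1),'q6',s['qpos'][5].round(2))
E
python3 - <<'E'
from h import *
st(); print(plan(W(0,-25,150),jaw=PK[2]), plan(W(0,-25,52),jaw=PK[2]))
E
```

```text
t 0.5 pos [ 0.1868 -0.5439  0.2313] pk [-227.3 -405.2] jaw-pk -1.041 F [-0.  -0.3 -0.2] w 85.2 q6 -0.12
(array([  81.3,  388.1, -213.4]), np.float64(-1.041), 'jaw now', np.float64(-1.24), 'tx', array([ 0., -0., -1.])) (array([ 179.3,  388.2, -213.4]), np.float64(-1.041), 'jaw now', np.float64(-1.24), 'tx', array([ 0., -0., -1.]))
```

Request:
{"name": "move_arm", "arguments": {"rows": [[[30, 388, -213], -1.04, 0], [[30, 388, -213], -1.04, 0], [[30, 388, -213], -1.04, 0], [[30, 388, -213], -1.04, 0], [[30, 388, -213], -1.04, 0], [[30, 388, -213], -1.04, 0], [[30, 388, -213], -1.04, 0], [[30, 388, -213], -1.04, 0]], "force": 40}}

```text
clock: 1.17
position: [0.4115, -0.2961, 0.209]
ee_rot: [0.703, 0.082, 0.702, -0.083]
contact_force: [0.6, -0.1, 0.0]
width: 0.0001
```

```bash
python3 - <<'E'
from h import *
st(); print(plan(W(0,-25,100),jaw=PK[2]))
E
```

```text
t 1.17 pos [ 0.4115 -0.2961  0.209 ] pk [ -55.8 -118. ] jaw-pk -0.035 F [ 0.6 -0.1  0. ] w 0.1 q6 -0.53
(array([108.9,  94.9,  52.4]), np.float64(-0.035), 'jaw now', np.float64(-0.234), 'tx', array([ 0.001, -0.001, -1.   ]))
```

Request:
{"name": "move_arm", "arguments": {"rows": [[[60, 95, 52], -0.035, 0], [[90, 95, 52], -0.035, 0], [[109, 95, 52], -0.035, 0], [[130, 95, 52], -0.035, 0], [[145, 95, 52], -0.035, 0], [[156, 95, 52], -0.035, 0], [[156, 95, 52], -0.035, 0]]}}

```text
clock: 1.75
position: [0.4825, -0.2141, 0.0499]
ee_rot: [0.702, 0.071, 0.706, -0.069]
contact_force: [0.2, 0.3, -0.1]
width: 0.0
```

```bash
python3 - <<'E'
from h import *
st(); print(plan(W(0,45,52),jaw=PK[2]))
im=snap('top','t1.png'); crop(im,380,190,540,310,5,'t1c.png'); im=snap('side','s1.png'); crop(im,220,220,380,340,5,'s1c.png')
E
```

```text
t 1.75 pos [ 0.4825 -0.2141  0.0499] pk [ -2.4 -23.5] jaw-pk 0.001 F [ 0.2  0.3 -0.1] w 0.0 q6 -0.35
(array([-1.9, 68.5,  2.4]), np.float64(0.001), 'jaw now', np.float64(-0.198), 'tx', array([-0.005,  0.003, -1.   ]))
```

View pics/s1c.png

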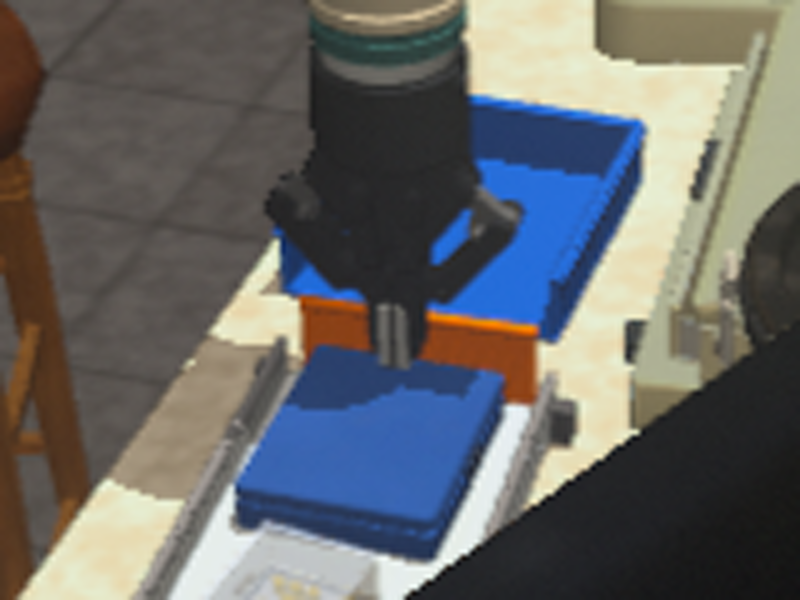

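The gripper is shut just above the case, right behind the gate (about px 310,285 in the side view). Next I push the gate outward.

Request:
{"name": "move_arm", "arguments": {"rows": [[[-2, 15, 2], 0, 0], [[-2, 30, 2], 0, 0], [[-2, 45, 2], 0, 0], [[-2, 58, 2], 0, 0], [[-2, 70, 2], 0, 0], [[-2, 70, 2], 0, 0], [[-60, 72, 2], 0, 30], [[-100, 72, 2], 0, 30]]}}

```text
clock: 2.52
position: [0.4987, -0.1452, 0.1375]
ee_rot: [0.702, 0.07, 0.706, -0.07]
contact_force: [1.8, -0.8, 1.3]
width: 0.023
```

```bash
python3 - <<'E'
from h import *
st(); tote=np.array([.50525,-.02726,-.26836])
print(plan(W(0,87.5,100,tote),jaw=tote[2]+np.pi/2))
im=snap('top','t2.png'); crop(im,290,190,490,310,4,'t2c.png'); im=snap('side','s2.png'); crop(im,220,220,380,340,5,'s2c.png')
E
```

```text
t 2.52 pos [ 0.4987 -0.1452  0.1375] pk [-0.1 47.2] jaw-pk 0.0 F [ 1.8 -0.8  1.3] w 23.0 q6 -0.22
(array([ 37.6, 204.2, -10.5]), np.float64(-1.501), 'jaw now', np.float64(-0.198), 'tx', array([-0.005,  0.001, -1.   ]))
```

View pics/s2c.png

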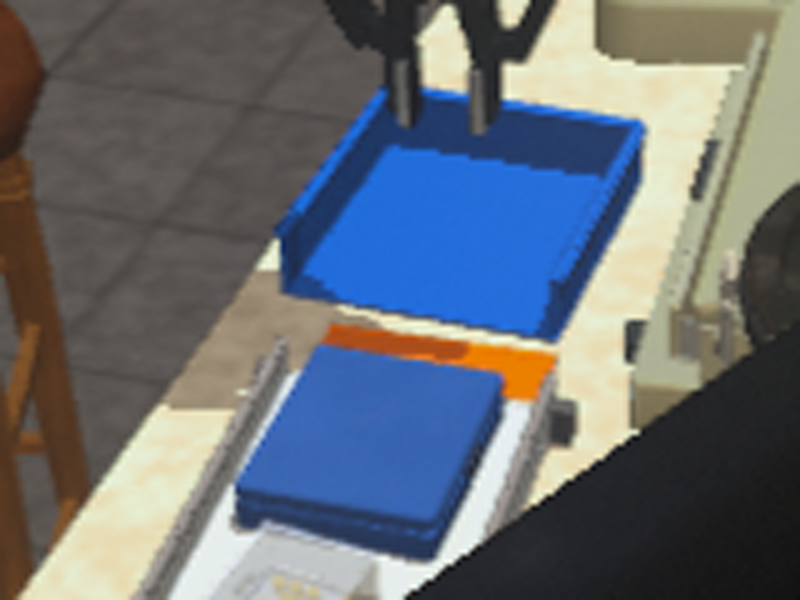

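View pics/t2c.png

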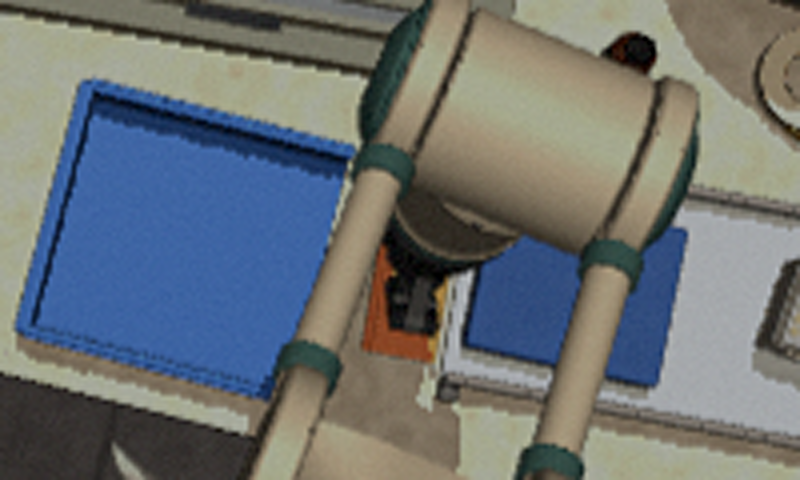

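The gate lies flat (side view px ~300,290). Next I go to the tote's end wall.

Request:
{"name": "move_arm", "arguments": {"rows": [[[0, 30, -2], -0.12, 45], [[10, 65, -3], -0.25, 45], [[20, 100, -5], -0.37, 45], [[30, 135, -7], -0.5, 45], [[30, 170, -9], -0.62, 45], [[38, 204, -10], -0.75, 45], [[38, 204, -10], -0.87, 45], [[38, 204, -10], -1.0, 45]]}}

```text
clock: 3.28
position: [0.5362, 0.055, 0.1053]
ee_rot: [0.654, -0.281, 0.647, 0.273]
contact_force: [-0.4, -0.2, 0.5]
width: 0.045
```

```bash
python3 - <<'E'
from h import *
st(); tote=np.array([.50525,-.02726,-.26836])
print(plan(W(0,87.5,100,tote),jaw=tote[2]+np.pi/2))
E
```

```text
t 3.28 pos [0.5362 0.055  0.1053] pk [ -2.9 250.9] jaw-pk 1.005 F [-0.4 -0.2  0.5] w 45.0 q6 -0.82
(array([ 5.2,  7.1, -3.9]), np.float64(-0.496), 'jaw now', np.float64(0.806), 'tx', array([ 0.013, -0.007, -1.   ]))
```

Request:
{"name": "move_arm", "arguments": {"rows": [[[5, 7, -4], -0.12, 45], [[5, 7, -4], -0.25, 45], [[5, 7, -4], -0.37, 45], [[5, 7, -4], -0.496, 45], [[5, 7, -4], -0.496, 45]]}}

```text
clock: 3.7
position: [0.5285, 0.0565, 0.1]
ee_rot: [0.564, -0.434, 0.56, 0.424]
contact_force: [0.8, 0.3, 0.3]
width: 0.0447
```

```bash
python3 - <<'E'
from h import *
st(); tote=np.array([.50525,-.02726,-.26836])
print(plan(W(0,87.5,18,tote),jaw=tote[2]+np.pi/2))
im=snap('side','s3.png'); crop(im,220,180,380,300,5,'s3c.png')
E
```

```text
t 3.7 pos [0.5285 0.0565 0.1   ] pk [-10.7 250.8] jaw-pk 1.503 F [0.8 0.3 0.3] w 44.7 q6 -1.32
(array([82. ,  1.4,  0.9]), np.float64(0.002), 'jaw now', np.float64(1.304), 'tx', array([ 0.013, -0.008, -1.   ]))
```

View pics/s3c.png

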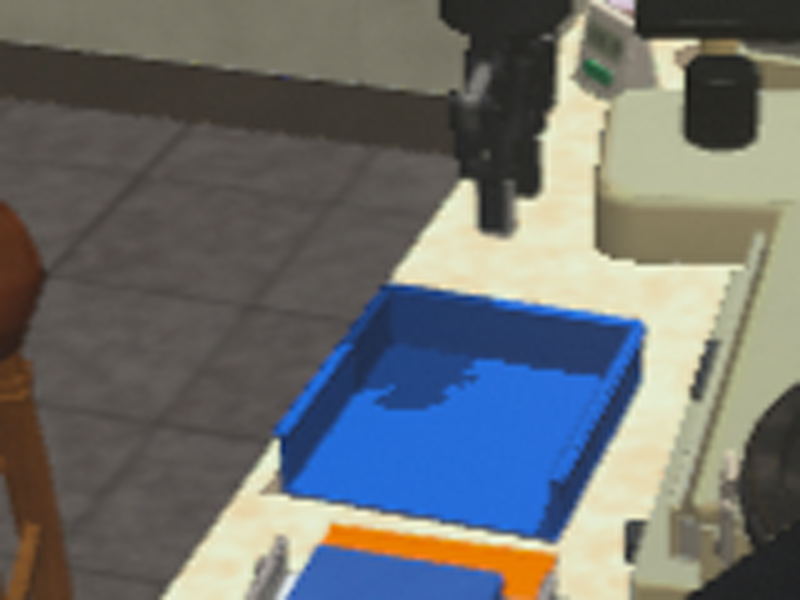

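Request:
{"name": "move_arm", "arguments": {"rows": [[[30, 1, 1], 0, 45], [[55, 1, 1], 0, 45], [[72, 1, 1], 0, 45], [[82, 1, 1], 0, 45], [[82, 1, 1], 0, 45], [[82, 1, 1], 0, 0], [[82, 1, 1], 0, 0], [[82, 1, 1], 0, 0]], "force": 40}}

```text
clock: 4.42
position: [0.5302, 0.0573, 0.0193]
ee_rot: [0.566, -0.433, 0.56, 0.422]
contact_force: [-1.9, -5.9, 14.6]
width: 0.009
```

```bash
python3 - <<'E'
from h import *
st()
im=snap('side','s4.png'); crop(im,220,180,380,300,5,'s4c.png')
im=snap('top','t4.png'); crop(im,280,190,480,310,4,'t4c.png')
E
```

```text
t 4.42 pos [0.5302 0.0573 0.0193] pk [ -9.2 251.9] jaw-pk 1.498 F [-1.9 -5.9 14.6] w 9.0 q6 -1.31
```

View pics/s4c.png

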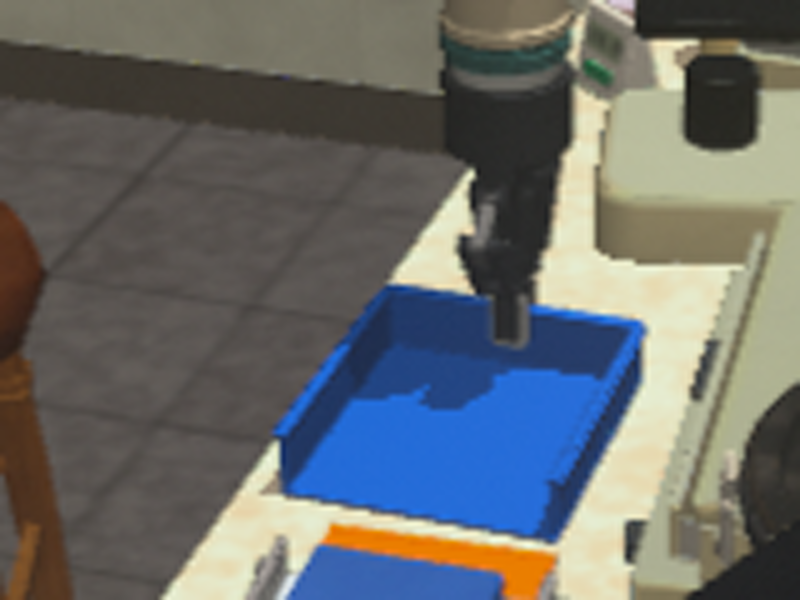

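View pics/t4c.png

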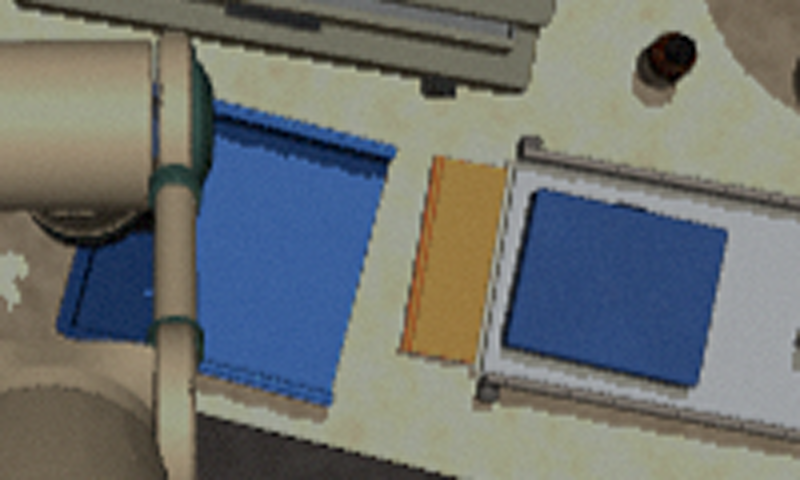

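```bash
python3 - <<'E'
from h import *
tote=np.array([.50525,-.02726,-.26836]); s,R=cur()
c,sn=np.cos(tote[2]),np.sin(tote[2]); d=s['position'][:2]-tote[:2]; print('tcp in tote',c*d[0]+sn*d[1],-sn*d[0]+c*d[1])
ox=c*d[0]+sn*d[1]
print(plan(W(ox,195,19.3),jaw=PK[2]+np.pi/2)); print(plan(W(ox,175,19.3),jaw=PK[2]+np.pi/2))
E
```

```text
tcp in tote 0.0016709969513330515 0.08815723418508249
(array([  0.5, -13.3, -56.1]), np.float64(-0.073), 'jaw now', np.float64(1.299), 'tx', array([ 0.016, -0.007, -1.   ]))
(array([  0.6, -14.7, -76.1]), np.float64(-0.073), 'jaw now', np.float64(1.299), 'tx', array([ 0.016, -0.007, -1.   ]))
```

Request:
{"name": "move_arm", "arguments": {"rows": [[[0, -3, -10], -0.013, 0], [[0, -6, -22], -0.029, 0], [[0, -9, -34], -0.045, 0], [[0, -12, -46], -0.06, 0], [[0, -15, -56], -0.073, 0], [[0, -15, -56], -0.073, 0]]}}

```text
clock: 5.02
position: [0.5293, -0.0022, 0.0197]
ee_rot: [0.55, -0.453, 0.545, 0.442]
contact_force: [-0.5, -0.1, -5.8]
width: 0.0091
```

```bash
python3 - <<'E'
from h import *
st();print(plan(W(1.7,175,19.3),jaw=PK[2]+np.pi/2))
im=snap('top','t5.png'); crop(im,280,190,480,310,4,'t5c.png')
im=snap('side','s5.png'); crop(im,220,200,380,320,5,'s5c.png')
E
```

```text
t 5.02 pos [ 0.5293 -0.0022  0.0197] pk [  1.7 193.4] jaw-pk 1.57 F [-0.5 -0.1 -5.8] w 9.1 q6 -1.5
(array([  0.4,  -0. , -18.4]), np.float64(-0.001), 'jaw now', np.float64(1.371), 'tx', array([ 0.016, -0.008, -1.   ]))
```

View pics/t5c.png

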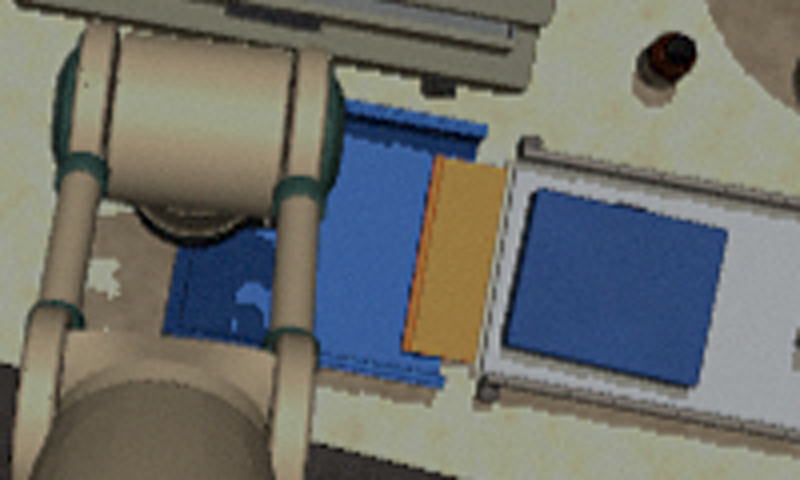

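View pics/s5c.png

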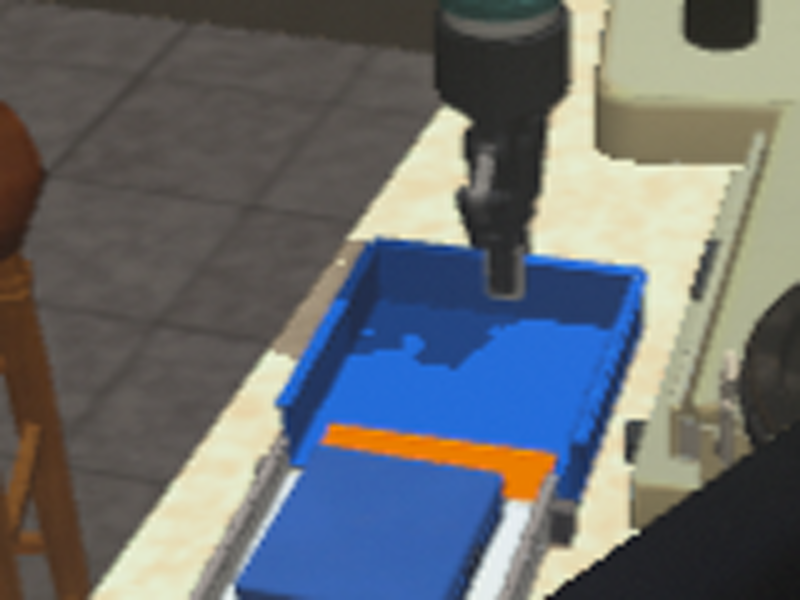

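```bash
python3 - <<'E'
from h import *
z=lambda l:np.array(l)/4-.375+np.array([280,190])
P=bp('top',z([(488,127),(443,383)]),.042)[:,:2]-PK[:2]
c,s=np.cos(PK[2]),np.sin(PK[2]); print((P@np.array([[c,-s],[s,c]])*1000).round(1))
E
```

```text
[[ 82.1  22.9]
 [-78.1  23.7]]
```

Request:
{"name": "move_arm", "arguments": {"rows": [[[0, 1, -6], 0, 0], [[0, 1, -12], 0, 0], [[0, 1, -16], 0, 0], [[0, 1, -19], 0, 0], [[0, 1, -19], 0, 0]]}}

```text
clock: 5.53
position: [0.5242, -0.0198, 0.0197]
ee_rot: [0.55, -0.453, 0.545, 0.442]
contact_force: [-1.2, 0.3, -4.8]
width: 0.0092
```

```bash
python3 - <<'E'
from h import *
st()
im=snap('top','t6.png'); crop(im,280,190,480,310,4,'t6c.png')
im=snap('side','s6.png'); crop(im,220,200,380,320,5,'s6c.png')
E
```

```text
t 5.53 pos [ 0.5242 -0.0198  0.0197] pk [  0.2 175.2] jaw-pk 1.569 F [-1.2  0.3 -4.8] w 9.2 q6 -1.53
```

View pics/t6c.png

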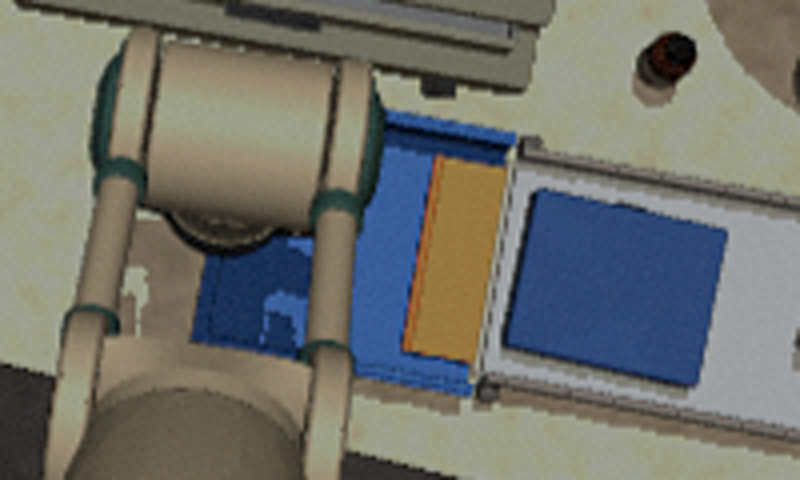

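View pics/s6c.png

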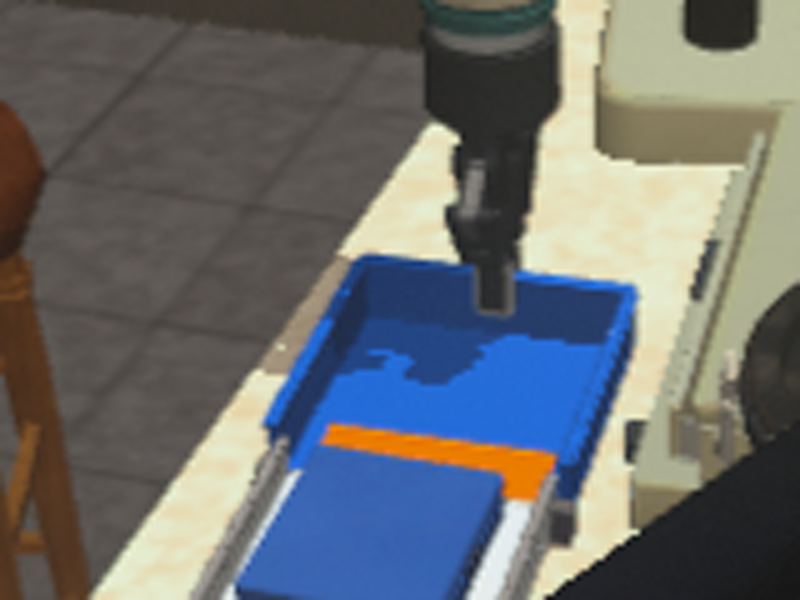

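Request:
{"name": "move_arm", "arguments": {"rows": [[[0, 0, 0], 0, 40], [[0, 0, 0], 0, 40], [[0, 0, 0], 0, 40], [[0, 0, 0], 0, 40], [[-35, 0, 0], 0, 40], [[-75, 0, 0], 0, 40], [[-100, 0, 0], 0.12, 40], [[-110, 0, 0], 0.25, 40]]}}

```text
clock: 6.3
position: [0.5254, -0.019, 0.1342]
ee_rot: [0.604, -0.383, 0.594, 0.369]
contact_force: [-0.2, -0.4, 0.8]
width: 0.0402
```

```bash
python3 - <<'E'
from h import *
st();print(plan(W(-1,-155,130),jaw=PK[2]))
im=snap('side','s7.png'); crop(im,220,200,380,320,5,'s7c.png')
E
```

```text
t 6.3 pos [ 0.5254 -0.019   0.1342] pk [  1.1 176.2] jaw-pk 1.319 F [-0.2 -0.4  0.8] w 40.2 q6 -1.28
(array([   5.4,  -80.4, -321.3]), np.float64(1.319), 'jaw now', np.float64(1.12), 'tx', array([ 0.024, -0.009, -1.   ]))
```

View pics/s7c.png

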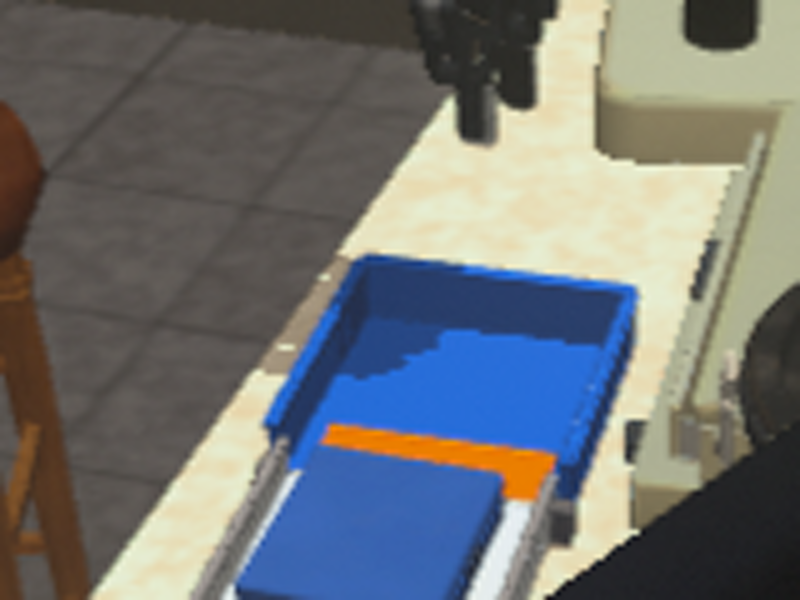

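Request:
{"name": "move_arm", "arguments": {"rows": [[[5, -80, -321], 1.319, 65], [[5, -80, -321], 1.319, 65], [[5, -80, -321], 1.319, 65], [[5, -80, -321], 1.319, 65], [[5, -80, -321], 1.319, 65], [[5, -80, -321], 1.319, 65], [[5, -80, -321], 1.319, 65], [[5, -80, -321], 1.319, 65]]}}

```text
clock: 7.02
position: [0.4556, -0.3446, 0.1301]
ee_rot: [0.713, -0.046, 0.698, 0.04]
contact_force: [-0.9, -0.2, -0.2]
width: 0.0646
```

```bash
python3 - <<'E'
from h import *
st();print(plan(W(-1,-155,130),jaw=PK[2]))
E
```

```text
t 7.02 pos [ 0.4556 -0.3446  0.1301] pk [  -3.  -156.8] jaw-pk 0.32 F [-0.9 -0.2 -0.2] w 64.6 q6 -0.9
(array([0.1, 1. , 2.5]), np.float64(0.32), 'jaw now', np.float64(0.122), 'tx', array([ 0.022, -0.007, -1.   ]))
```

Request:
{"name": "move_arm", "arguments": {"rows": [[[0, 1, 2], 0.12, 65], [[0, 1, 2], 0.24, 65], [[0, 1, 2], 0.32, 65], [[0, 1, 2], 0.32, 65]]}}

```text
clock: 7.35
position: [0.4569, -0.3434, 0.1291]
ee_rot: [0.711, 0.069, 0.696, -0.071]
contact_force: [0.2, 0.5, 0.3]
width: 0.0648
```

```bash
python3 - <<'E'
from h import *
st();print(plan(W(-1,-156,25),jaw=PK[2]))
im=snap('side','s8.png'); crop(im,190,230,350,350,5,'s8c.png')
im=snap('top','t8.png'); crop(im,380,190,580,310,4,'t8c.png')
E
```

```text
t 7.35 pos [ 0.4569 -0.3434  0.1291] pk [  -2.  -155.4] jaw-pk 0.001 F [0.2 0.5 0.3] w 64.8 q6 -0.58
(array([104.1,  -0.5,  -1.3]), np.float64(0.001), 'jaw now', np.float64(-0.198), 'tx', array([ 0.021, -0.006, -1.   ]))
```

View pics/s8c.png

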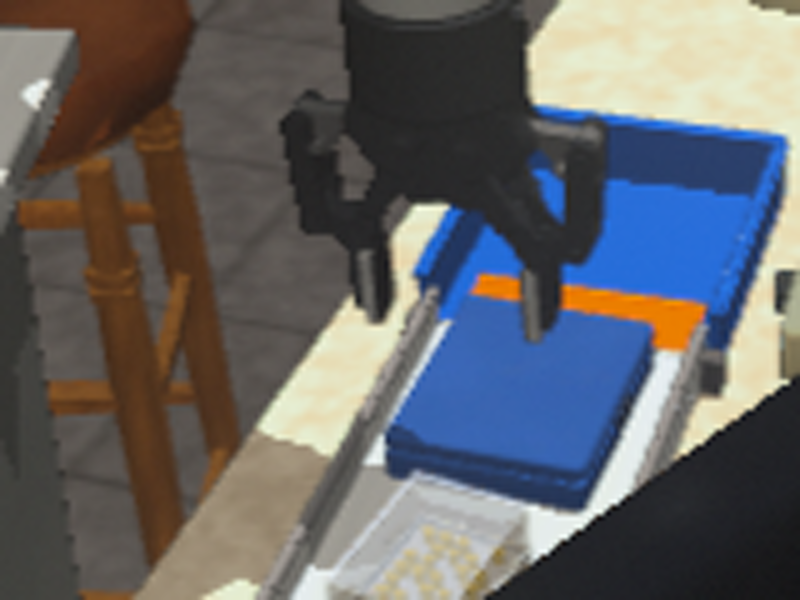

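View pics/t8c.png

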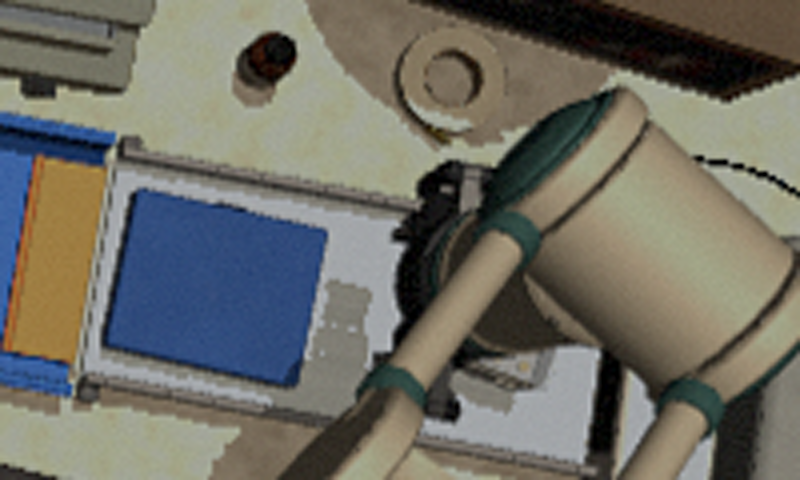

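Request:
{"name": "move_arm", "arguments": {"rows": [[[30, -0.5, -1], 0, 65], [[58, -0.5, -1], 0, 65], [[78, -0.5, -1], 0, 65], [[94, -0.5, -1], 0, 65], [[102, -0.5, -1], 0, 65], [[107, -0.5, -1], 0, 65], [[107, -0.5, -1], 0, 65]]}}

```text
clock: 8.03
position: [0.4583, -0.3436, 0.0218]
ee_rot: [0.711, 0.067, 0.696, -0.069]
contact_force: [0.5, 0.4, 0.8]
width: 0.0652
```

```bash
python3 - <<'E'
from h import *
st();print(plan(W(-1,-120,22),jaw=PK[2]),plan(W(-1,0,22),jaw=PK[2]))
im=snap('side','s9.png'); crop(im,190,230,350,350,5,'s9c.png')
E
```

```text
t 8.03 pos [ 0.4583 -0.3436  0.0218] pk [  -0.6 -155.2] jaw-pk 0.006 F [0.5 0.4 0.8] w 65.2 q6 -0.59
(array([-0.3, 35.2, -0.2]), np.float64(0.006), 'jaw now', np.float64(-0.193), 'tx', array([ 0.021, -0.005, -1.   ])) (array([ -0.4, 155.2,   0.5]), np.float64(0.006), 'jaw now', np.float64(-0.193), 'tx', array([ 0.021, -0.005, -1.   ]))
```

View pics/s9c.png

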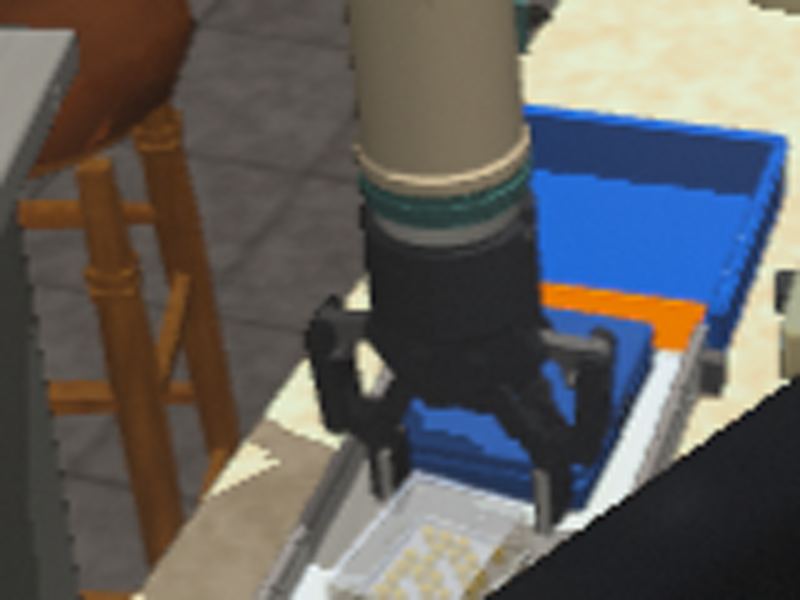

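Request:
{"name": "move_arm", "arguments": {"rows": [[[0, 8, 0], 0, 65], [[0, 16, 0], 0, 65], [[0, 26, 0], 0, 65], [[0, 38, 0], 0, 65], [[0, 50, 0], 0, 65], [[0, 60, 0], 0, 65], [[0, 68, 0], 0, 65], [[0, 68, 0], 0, 65]]}}

```text
clock: 8.75
position: [0.4717, -0.2746, 0.0225]
ee_rot: [0.711, 0.067, 0.696, -0.069]
contact_force: [0.1, 0.4, -0.5]
width: 0.0651
```

```bash
python3 - <<'E'
from h import *
st();print(plan(W(-1,0,22),jaw=PK[2]))
im=snap('side','s10.png'); crop(im,190,230,350,350,5,'s10c.png')
im=snap('top','t10.png'); crop(im,300,190,500,310,4,'t10c.png')
E
```

```text
t 8.75 pos [ 0.4717 -0.2746  0.0225] pk [ -1. -85.] jaw-pk 0.006 F [ 0.1  0.4 -0.5] w 65.1 q6 -0.48
(array([ 0.5, 85. ,  0.6]), np.float64(0.006), 'jaw now', np.float64(-0.192), 'tx', array([ 0.021, -0.004, -1.   ]))
```

View pics/s10c.png

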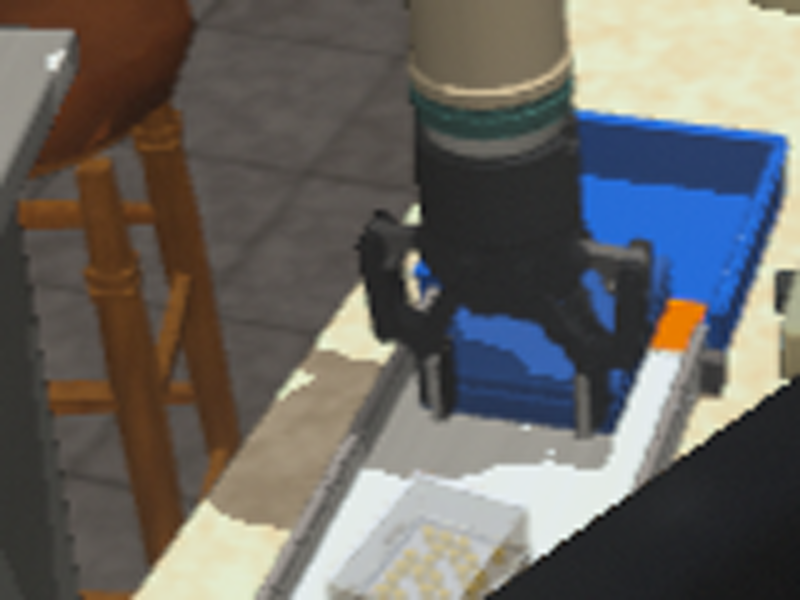

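View pics/t10c.png

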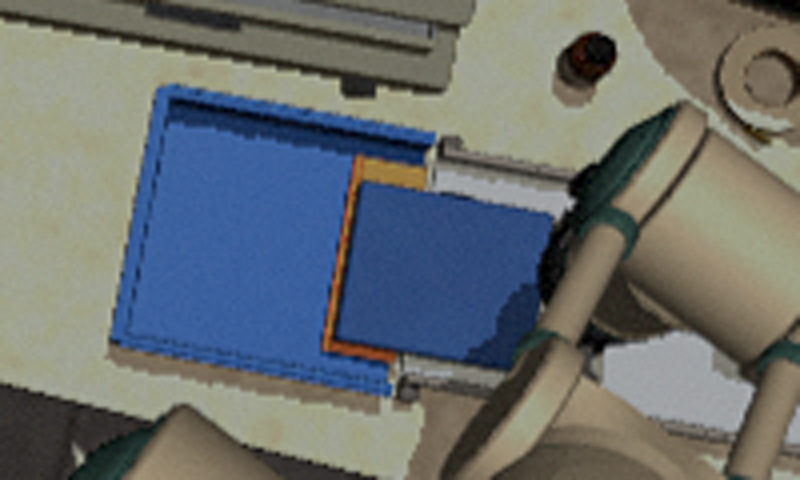

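Request:
{"name": "move_arm", "arguments": {"rows": [[[0, 8, 0], 0, 65], [[0, 18, 0], 0, 65], [[0, 30, 0], 0, 65], [[0, 42, 0], 0, 65], [[0, 54, 0], 0, 65], [[0, 66, 0], 0, 65], [[0, 78, 0], 0, 65], [[0, 85, 0], 0, 65]]}}

```text
clock: 9.52
position: [0.4873, -0.1897, 0.0218]
ee_rot: [0.711, 0.067, 0.697, -0.068]
contact_force: [-0.1, -1.2, -1.1]
width: 0.0646
```

```bash
python3 - <<'E'
from h import *
st();print(plan(W(-1,30,21),jaw=PK[2]))
im=snap('side','s11.png'); crop(im,200,190,360,310,5,'s11c.png')
im=snap('top','t11.png'); crop(im,300,190,500,310,4,'t11c.png')
E
```

```text
t 9.52 pos [ 0.4873 -0.1897  0.0218] pk [-2.5  1.3] jaw-pk 0.007 F [-0.1 -1.2 -1.1] w 64.6 q6 -0.32
(array([ 0.9, 28.7,  1.7]), np.float64(0.007), 'jaw now', np.float64(-0.192), 'tx', array([ 0.019, -0.003, -1.   ]))
```

View pics/s11c.png

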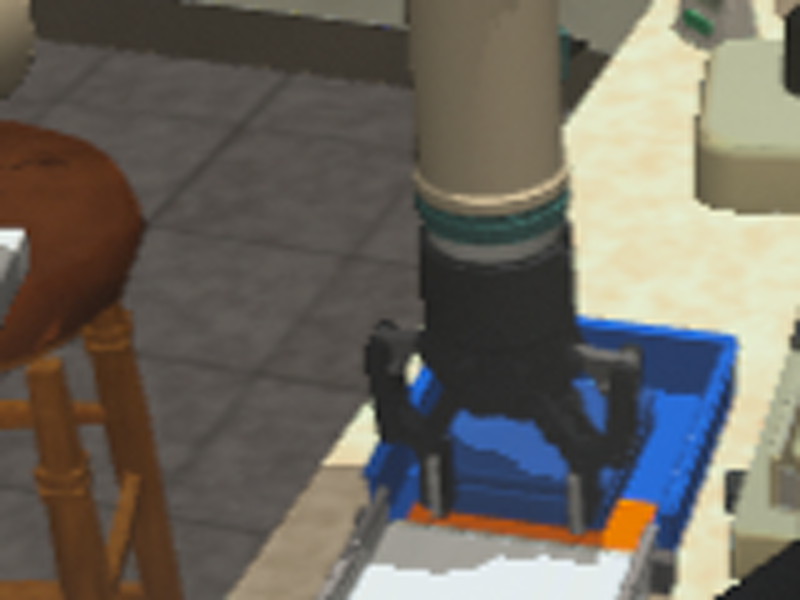

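View pics/t11c.png

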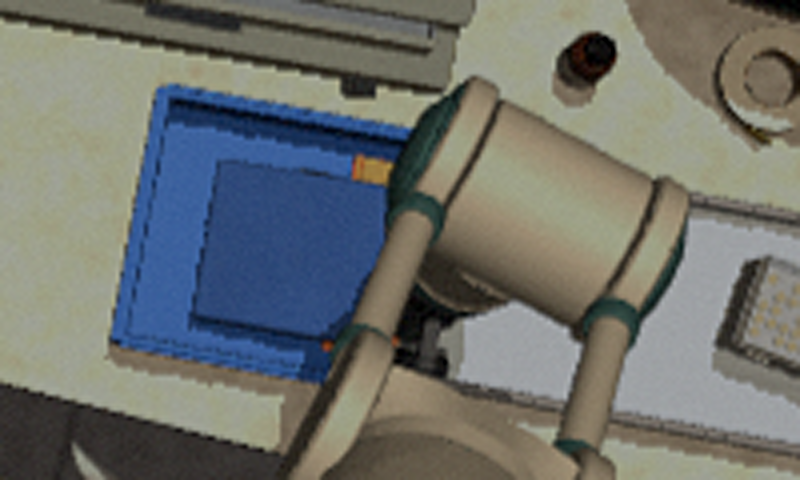

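Request:
{"name": "move_arm", "arguments": {"rows": [[[1, 8, 1], 0, 65], [[1, 15, 1], 0, 65], [[1, 22, 1], 0, 65], [[1, 28, 1], 0, 65], [[1, 32, 1], 0, 65], [[1, 32, 1], 0, 65]]}}

```text
clock: 10.12
position: [0.494, -0.1572, 0.0207]
ee_rot: [0.71, 0.068, 0.697, -0.067]
contact_force: [0.7, 0.0, -0.1]
width: 0.0647
```

```bash
python3 - <<'E'
from h import *
st();print(plan(W(-1,40,20),jaw=PK[2]))
im=snap('side','s12.png'); crop(im,200,190,360,310,5,'s12c.png')
im=snap('top','t12.png'); crop(im,300,190,500,310,4,'t12c.png')
E
```

```text
t 10.12 pos [ 0.494  -0.1572  0.0207] pk [-2.4 34.5] jaw-pk 0.008 F [ 0.7  0.  -0.1] w 64.7 q6 -0.26
(array([0.7, 5.5, 1.4]), np.float64(0.008), 'jaw now', np.float64(-0.191), 'tx', array([ 0.018, -0.001, -1.   ]))
```

View pics/s12c.png

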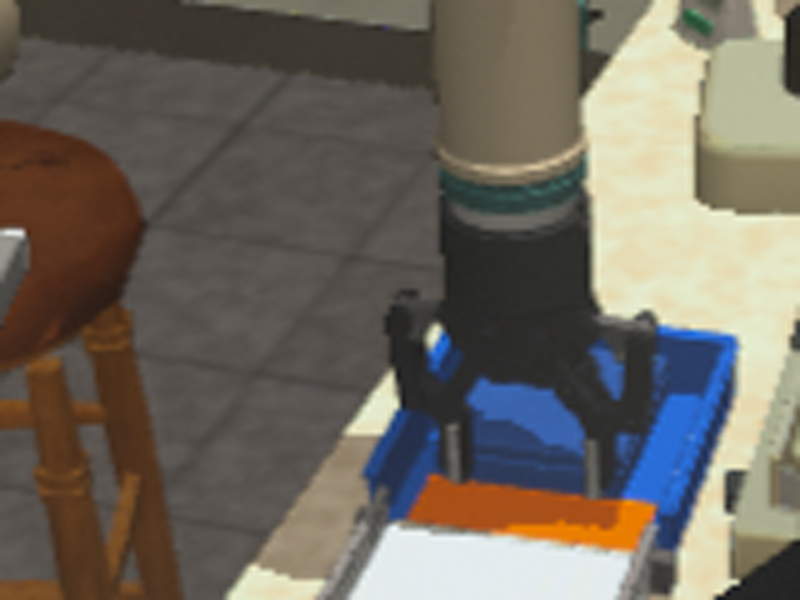

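View pics/t12c.png

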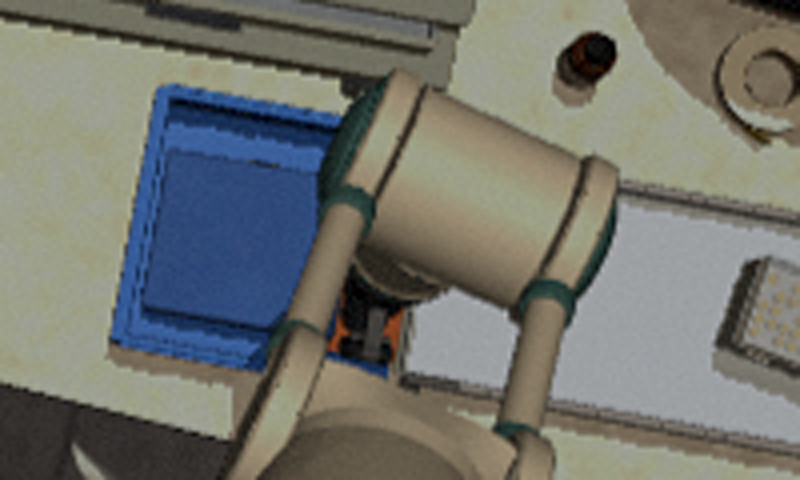

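Request:
{"name": "move_arm", "arguments": {"rows": [[[1, 1.5, 1], 0, 65], [[1, 3, 1], 0, 65], [[1, 4.5, 1], 0, 65], [[1, 4.5, 1], 0, 65]]}}

```text
clock: 10.55
position: [0.4961, -0.1537, 0.0198]
ee_rot: [0.71, 0.068, 0.697, -0.067]
contact_force: [1.0, -1.0, 0.6]
width: 0.0651
```

```bash
python3 - <<'E'
from h import *
st()
im=snap('side','s13.png'); crop(im,240,240,360,330,6,'s13c.png')
im=snap('top','t13.png'); crop(im,300,190,460,310,5,'t13c.png')
E
```

```text
t 10.55 pos [ 0.4961 -0.1537  0.0198] pk [-1.  38.3] jaw-pk 0.007 F [ 1.  -1.   0.6] w 65.1 q6 -0.25
```

View pics/s13c.png

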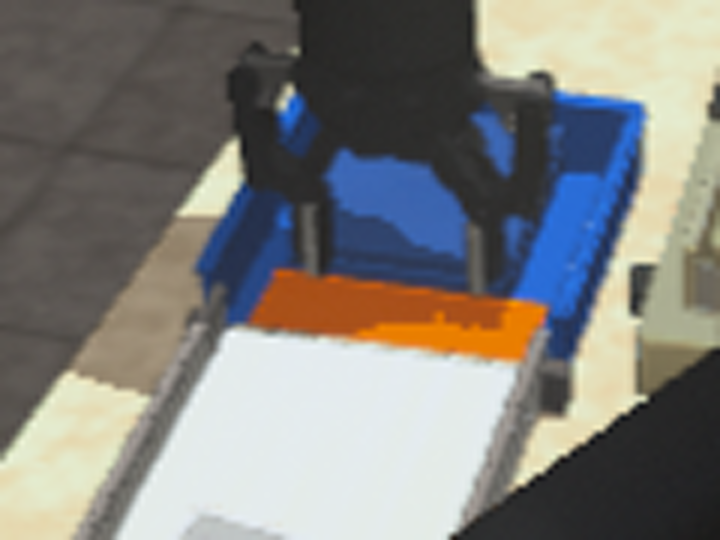

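View pics/t13c.png

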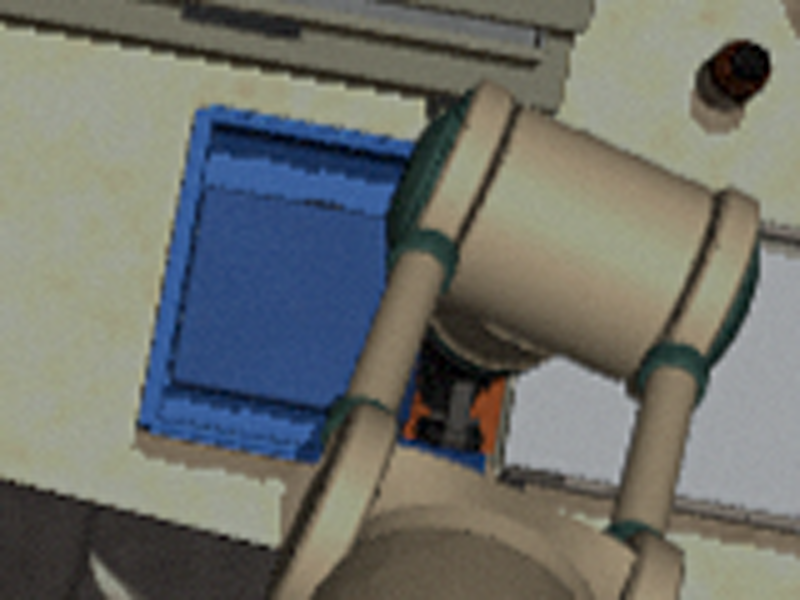

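Request:
{"name": "move_arm", "arguments": {"rows": [[[1, 1, 0], 0, 65], [[1, 2, 0], 0, 65], [[1, 3, 0], 0, 65], [[1, 3, 0], 0, 65]]}}

```text
clock: 10.98
position: [0.4969, -0.1519, 0.019]
ee_rot: [0.711, 0.067, 0.697, -0.068]
contact_force: [-1.3, -6.1, 0.8]
width: 0.0652
```

```bash
python3 - <<'E'
from h import *
st()
im=snap('side','s14.png'); crop(im,240,240,360,330,6,'s14c.png')
im=snap('top','t14.png'); crop(im,300,190,460,310,5,'t14c.png')
E
```

```text
t 10.98 pos [ 0.4969 -0.1519  0.019 ] pk [-0.5 40.3] jaw-pk 0.008 F [-1.3 -6.1  0.8] w 65.2 q6 -0.25
```

View pics/s14c.png

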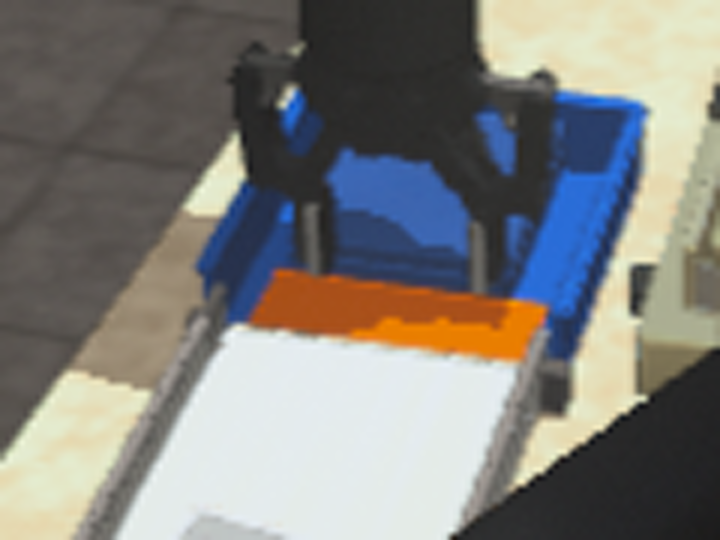

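View pics/t14c.png

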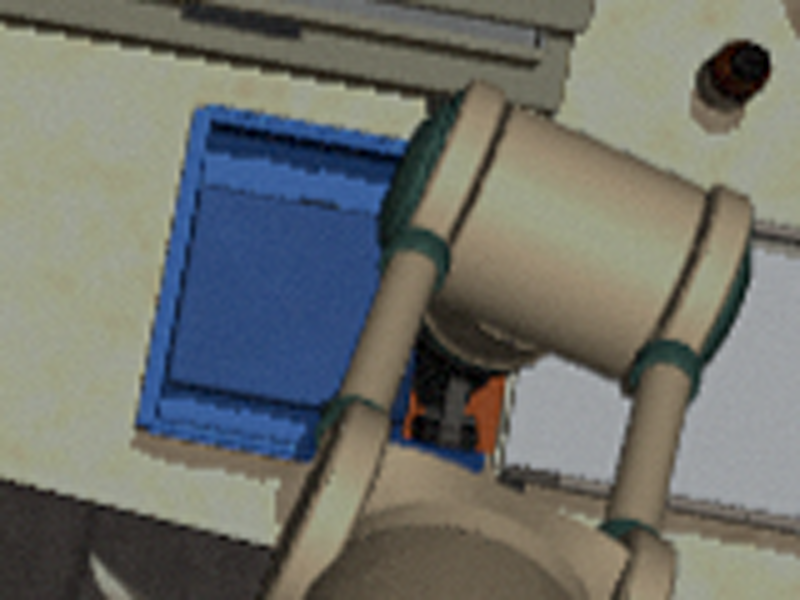

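Request:
{"name": "move_arm", "arguments": {"rows": [[[0, -5, 0], 0, 65], [[-30, -25, 0], 0, 65], [[-70, -60, 0], 0, 65], [[-105, -100, 0], 0, 70], [[-120, -140, 0], 0, 70], [[-125, -180, 0], 0, 70], [[-125, -220, 0], 0, 70], [[-125, -255, 0], 0, 70]]}}

```text
clock: 11.75
position: [0.4485, -0.392, 0.1451]
ee_rot: [0.712, 0.067, 0.696, -0.068]
contact_force: [1.0, 0.0, -0.3]
width: 0.0701
```

```bash
python3 - <<'E'
from h import *
st()
im=snap('side','s15.png'); crop(im,240,220,360,310,6,'s15c.png')
im=snap('top','t15.png'); crop(im,300,190,460,310,5,'t15c.png')
E
```

```text
t 11.75 pos [ 0.4485 -0.392   0.1451] pk [  -0.7 -204.6] jaw-pk 0.008 F [ 1.   0.  -0.3] w 70.1 q6 -0.66
```

View pics/s15c.png

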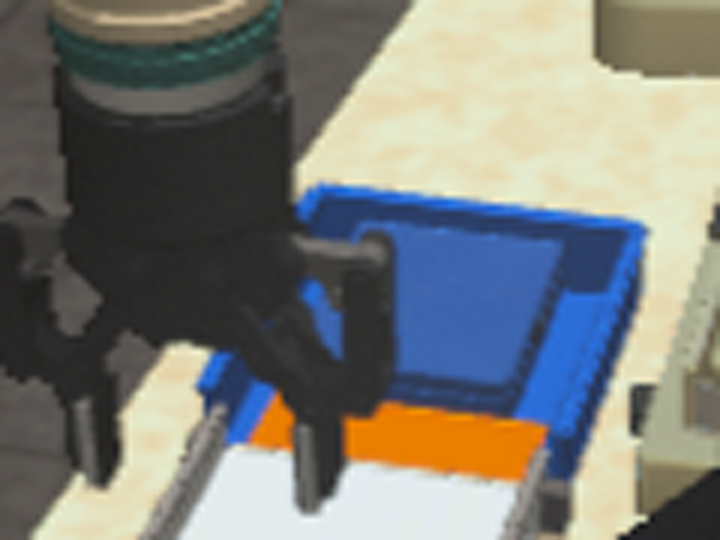

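View pics/t15c.png

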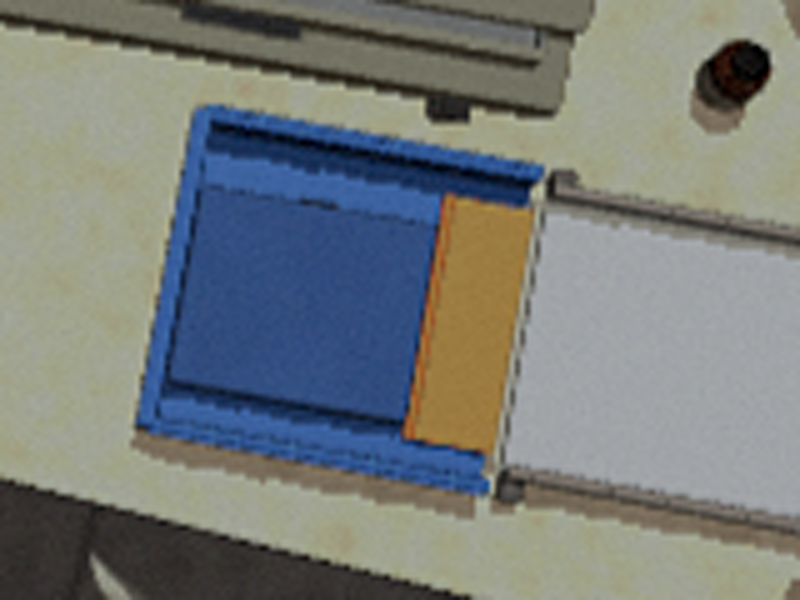

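```bash
cat > ov3.py <<'E'
from h import *
def z(l,o,s): return np.array(l,float)/s-(s-1)/(2*s)+np.array(o)
o=(300,190)
tote,e=fit('top',[(80,92.5,42),(80,-82.5,42),(-80,-82.5,42),(-80,92.5,42)],z([(194,105),(545,168),(489,495),(137,430)],o,5),[.5,-.1,-.2]); print('tote',tote,e.round(1).tolist())
c,s=np.cos(PK[2]),np.sin(PK[2]); R=np.array([[c,s],[-s,c]])
print('tote pk',(R@(tote[:2]-PK[:2])*1000).round(1),tote[2]-PK[2])
for zz in(32,37):
    case,e=fit('top',[(50,60,zz),(50,-60,zz),(-50,-60,zz),(-50,60,zz)],z([(203,184),(442,220),(408,425),(170,382)],o,5),[.5,-.1,-.2]); print('case',case,e.round(1).tolist())
    print('case pk',(R@(case[:2]-PK[:2])*1000).round(1),case[2]-PK[2])
    if zz==32: C0=case
for n,(x0,y0,x1,y1) in(('top',(310,190,443,290)),('side',(250,230,383,330))):
    im=cv2.imread('pics/%s15.png'%n[0]); s=6
    C=cv2.resize(im[y0:y1,x0:x1],None,fx=s,fy=s,interpolation=cv2.INTER_CUBIC); oo=np.array([x0,y0])
    wire(C,n,C0,box(-50,50,-60,60,4,32),(0,255,255),s,oo)
    wire(C,n,tote,box(-80,80,-82.5,92.5,0,42),(0,255,0),s,oo)
    wire(C,n,PK,box(-62,62,3,48,11,15),(255,0,255),s,oo)
    cv2.imwrite('pics/o15_%s.png'%n,C)
E
python3 ov3.py
```

```text
tote [ 0.5056637  -0.10521562 -0.19562824] [[0.0, 0.6], [-0.2, 0.7], [0.3, -0.7], [-0.1, -0.6]]
tote pk [-1.2 87.8] 0.002971760709078425
case [ 0.50599142 -0.08363295 -0.18288039] [[-0.1, -0.1], [-0.1, 0.7], [0.4, -0.5], [-0.2, -0.0]]
case pk [ -5.1 109. ] 0.015719608968284282
case [ 0.50548381 -0.08325474 -0.18287632] [[-0.2, -0.2], [-0.0, 0.6], [0.5, -0.4], [-0.3, 0.0]]
case pk [ -5.7 109.3] 0.015723682911370385
```

View pics/o15_side.png

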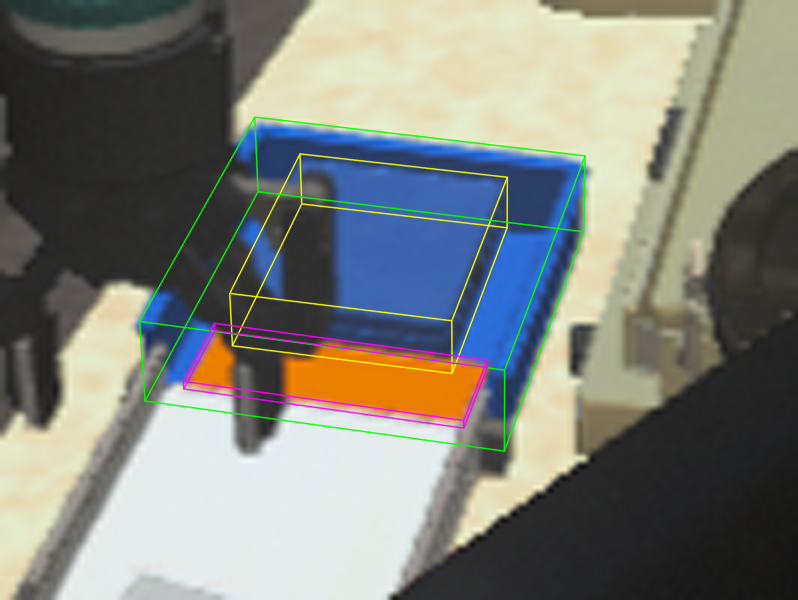

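View pics/o15_top.png

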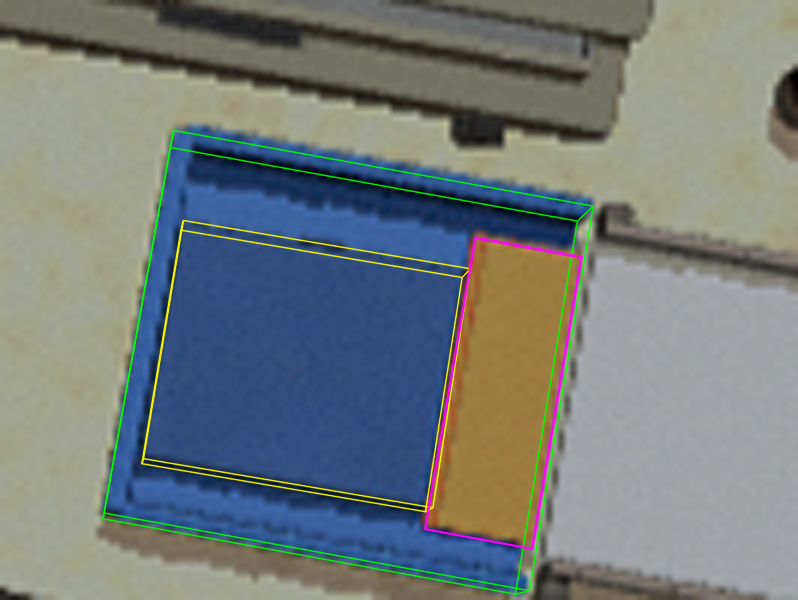

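```bash
python3 - <<'E'
import cv2
im=cv2.imread('pics/s15.png')[:,:,::-1]
from h import crop
crop(im,290,250,350,295,13,'s15z.png')
E
```

```text
(no output)
```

View pics/s15z.png

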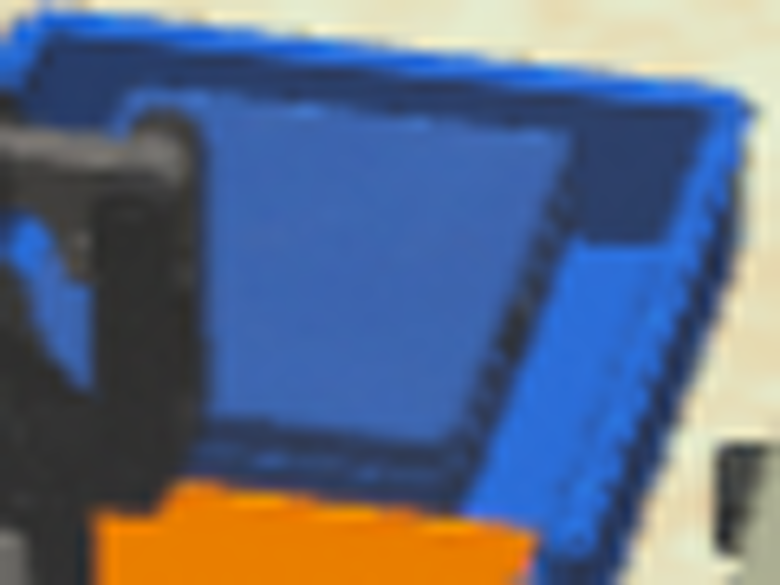

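```bash
python3 - <<'E'
from h import *
im=cv2.imread('pics/side0.png')[:,:,::-1]
crop(im,240,310,320,370,10,'tb.png')
E
```

```text
(no output)
```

View pics/tb.png

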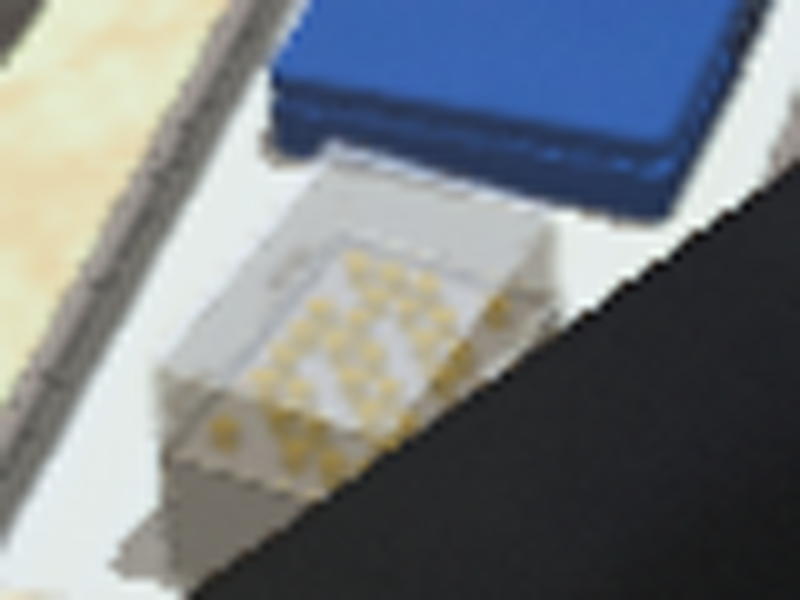

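```bash
cat > tip.py <<'E'
from h import *
def z(l,o,s): return np.array(l,float)/s-(s-1)/(2*s)+np.array(o)
t=z([(222,150),(465,245),(392,415),(150,328)],(465,235),8)
s_=z([(333,145),(555,210),(160,370)],(240,310),10)
def f(q,w=1):
    x,y,a,hx,hy=q; P=lambda l:T((x,y,a),[(i*hx,j*hy,78) for i,j in l])
    return np.r_[w*(pj('top',P([(1,1),(1,-1),(-1,-1),(-1,1)]))-t), pj('side',P([(-1,1),(1,1),(-1,-1)]))-s_].ravel()
r=least_squares(f,[.449,-.415,-.43,28,39],x_scale=[.01,.01,.1,10,10]); q=r.x
print(q,f(q).reshape(-1,2).round(1).tolist())
c,s=np.cos(PK[2]),np.sin(PK[2]); R=np.array([[c,s],[-s,c]]); print((R@(q[:2]-PK[:2])*1000).round(1),q[2]-PK[2])
print(plan(np.r_[q[:2],.14],jaw=q[2])); st()
E
python3 tip.py
```

```text
[ 0.4492268  -0.41908899 -0.38543942 27.36072553 37.85016745] [[0.3, 0.0], [0.0, -0.4], [1.7, -0.1], [1.8, -0.8], [-0.1, -1.4], [-0.0, -1.4], [-0.6, -2.7]]
[   5.4 -231.1] -0.18683942440647844
(array([  4.1, -21.5,   5.6]), np.float64(0.189), 'jaw now', np.float64(-0.196), 'tx', array([ 0.021, -0.008, -1.   ]))
t 11.85 pos [ 0.4479 -0.3969  0.1439] pk [  -0.3 -209.6] jaw-pk 0.003 F [-0.3  0.6  0.2] w 70.3 q6 -0.66
```

Request:
{"name": "move_arm", "arguments": {"rows": [[[4, -20, 5], 0.1, 80], [[4, -20, 5], 0.2, 80], [[4, -20, 5], 0.205, 80], [[4, -20, 5], 0.205, 80]]}}

```text
clock: 12.18
position: [0.4488, -0.4163, 0.1394]
ee_rot: [0.701, 0.14, 0.685, -0.141]
contact_force: [-0.1, 0.2, -0.0]
width: 0.0801
```

```bash
python3 - <<'E'
from h import *
st();print(plan(np.array([.449,-.417,.038]),jaw=-.40))
im=snap('side','s16.png'); crop(im,220,270,340,360,6,'s16c.png')
im=snap('top','t16.png'); crop(im,430,210,590,330,5,'t16c.png')
E
```

```text
t 12.18 pos [ 0.4488 -0.4163  0.1394] pk [   4.5 -228.4] jaw-pk -0.201 F [-0.1  0.2 -0. ] w 80.1 q6 -0.48
(array([101.4,  -0.9,  -1.7]), np.float64(0.001), 'jaw now', np.float64(-0.399), 'tx', array([ 0.021, -0.005, -1.   ]))
```

View pics/s16c.png

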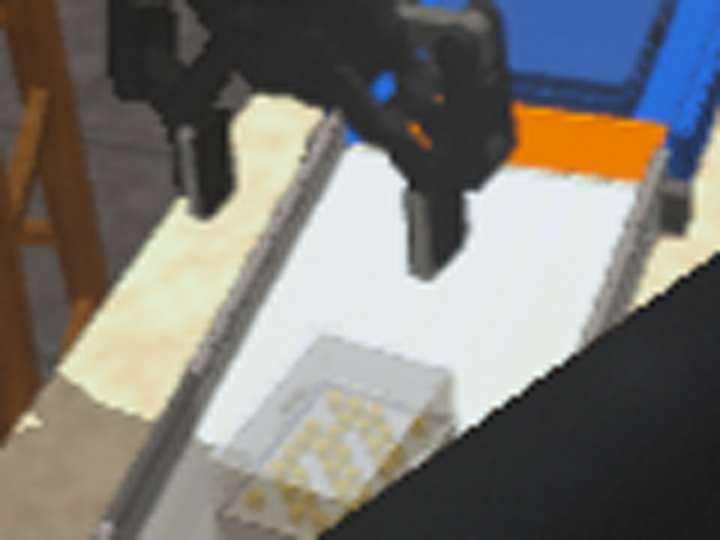

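View pics/t16c.png

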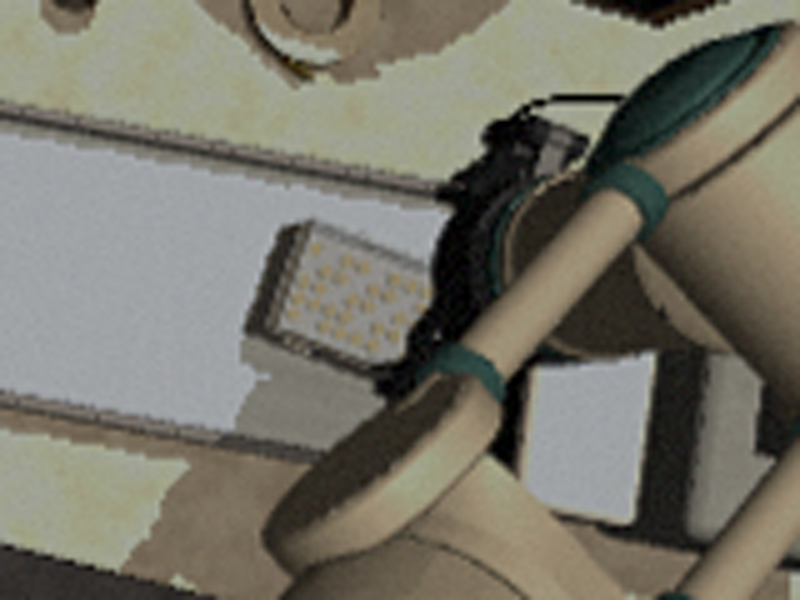

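Request:
{"name": "move_arm", "arguments": {"rows": [[[25, -1, -1], 0, 82], [[45, -1, -1], 0, 82], [[52, -1, -1], 0, 82], [[52, -1, -1], 0, 82]]}}

```text
clock: 12.62
position: [0.448, -0.415, 0.0859]
ee_rot: [0.7, 0.14, 0.687, -0.139]
contact_force: [-0.2, -0.0, 0.5]
width: 0.0816
```

```bash
python3 - <<'E'
from h import *
st();print(plan(np.array([.449,-.417,.038]),jaw=-.40))
im=snap('side','s17.png'); crop(im,220,270,340,360,6,'s17c.png')
E
```

```text
t 12.62 pos [ 0.448  -0.415   0.0859] pk [   3.4 -227.3] jaw-pk -0.198 F [-0.2 -0.   0.5] w 81.6 q6 -0.48
(array([48. , -1.7,  0.9]), np.float64(0.003), 'jaw now', np.float64(-0.397), 'tx', array([ 0.018, -0.003, -1.   ]))
```

View pics/s17c.png

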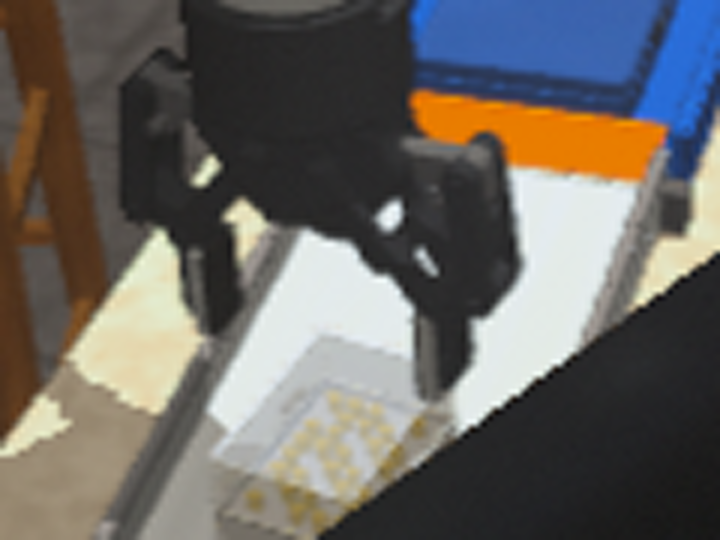

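```bash
python3 - <<'E'
from h import *
s,R=cur(); p=s['position']; j=R[:,2]
for w in(-.041,.041):
    for zz in(.086,.078): 
        X=p+w*j; X[2]=zz; print(w,zz,((pj('side',X)[0]-[220,270]+.5)*6-.5).round(0))
from tip import q
for pose in((.449,-.417,-.4),(q[0],q[1],q[2]),(.4486,-.4147,-.43)):
    print(((pj('side',T(pose,[(-28,39,78),(28,39,78),(28,-39,78),(-28,-39,78)]))-[220,270]+.5)*6-.5).round(0).tolist())
E
```

```text
-0.041 0.086 [232. 346.]
-0.041 0.078 [234. 364.]
0.041 0.086 [436. 410.]
0.041 0.078 [437. 428.]
[ 0.4492268  -0.41908899 -0.38543942 27.36072553 37.85016745] [[0.3, 0.0], [0.0, -0.4], [1.7, -0.1], [1.8, -0.8], [-0.1, -1.4], [-0.0, -1.4], [-0.6, -2.7]]
[   5.4 -231.1] -0.18683942440647844
(array([-52.6,  -2.4,   2.7]), np.float64(-0.012), 'jaw now', np.float64(-0.397), 'tx', array([ 0.02 , -0.005, -1.   ]))
t 12.67 pos [ 0.4487 -0.416   0.0874] pk [   4.3 -228.2] jaw-pk -0.199 F [1.4 0.  1. ] w 81.8 q6 -0.48
[[321.0, 312.0], [456.0, 354.0], [349.0, 489.0], [208.0, 442.0]]
[[319.0, 316.0], [456.0, 356.0], [351.0, 493.0], [209.0, 447.0]]
[[324.0, 308.0], [458.0, 352.0], [345.0, 485.0], [206.0, 435.0]]
```

```bash
python3 - <<'E'
from tip import *
def g(q):
    x,y,a,hx,hy,zt=q; P=lambda l:T((x,y,a),[(i*hx,j*hy,zt) for i,j in l])
    return np.r_[(pj('top',P([(1,1),(1,-1),(-1,-1),(-1,1)]))-t), pj('side',P([(-1,1),(1,1),(-1,-1)]))-s_].ravel()
r=least_squares(g,[.449,-.415,-.43,28,39,78],x_scale=[.01,.01,.1,10,10,10]); print(r.x,g(r.x).reshape(-1,2).round(1).tolist())
E
```

```text
[ 0.4492268  -0.41908899 -0.38543942 27.36072553 37.85016745] [[0.3, 0.0], [0.0, -0.4], [1.7, -0.1], [1.8, -0.8], [-0.1, -1.4], [-0.0, -1.4], [-0.6, -2.7]]
[   5.4 -231.1] -0.18683942440647844
(array([-52.6,  -2.4,   2.7]), np.float64(-0.012), 'jaw now', np.float64(-0.397), 'tx', array([ 0.02 , -0.005, -1.   ]))
t 12.67 pos [ 0.4487 -0.416   0.0874] pk [   4.3 -228.2] jaw-pk -0.199 F [1.4 0.  1. ] w 81.8 q6 -0.48
[ 0.44914935 -0.41858389 -0.38661033 27.67888872 38.34989262 72.34487712] [[-0.7, 0.1], [-0.8, -0.2], [0.8, 0.2], [0.6, -0.6], [0.0, 0.3], [0.3, 0.4], [-0.7, -0.7]]
```

Request:
{"name": "move_arm", "arguments": {"rows": [[[15, -2.5, 1], -0.01, 82], [[28, -2.5, 1], -0.01, 82], [[40, -2.5, 1], -0.01, 82], [[49, -2.5, 1], -0.01, 82], [[50, -2.5, 1], -0.01, 82]]}}

```text
clock: 13.08
position: [0.4496, -0.4185, 0.0368]
ee_rot: [0.701, 0.136, 0.687, -0.136]
contact_force: [0.1, 0.3, -0.1]
width: 0.082
```

```bash
python3 - <<'E'
from h import *
st()
im=snap('side','s18.png'); crop(im,220,270,340,360,6,'s18c.png')
im=snap('top','t18.png'); crop(im,430,210,590,330,5,'t18c.png')
E
```

```text
t 13.08 pos [ 0.4496 -0.4185  0.0368] pk [   5.6 -230.4] jaw-pk -0.188 F [ 0.1  0.3 -0.1] w 82.0 q6 -0.49
```

View pics/s18c.png

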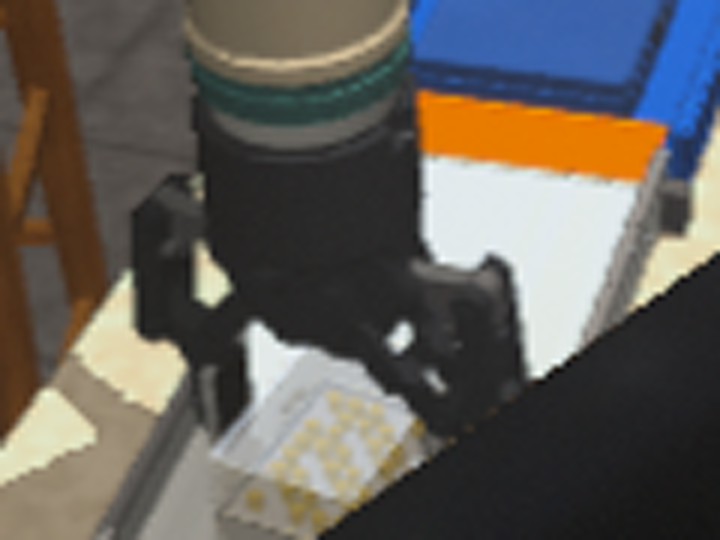

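View pics/t18c.png

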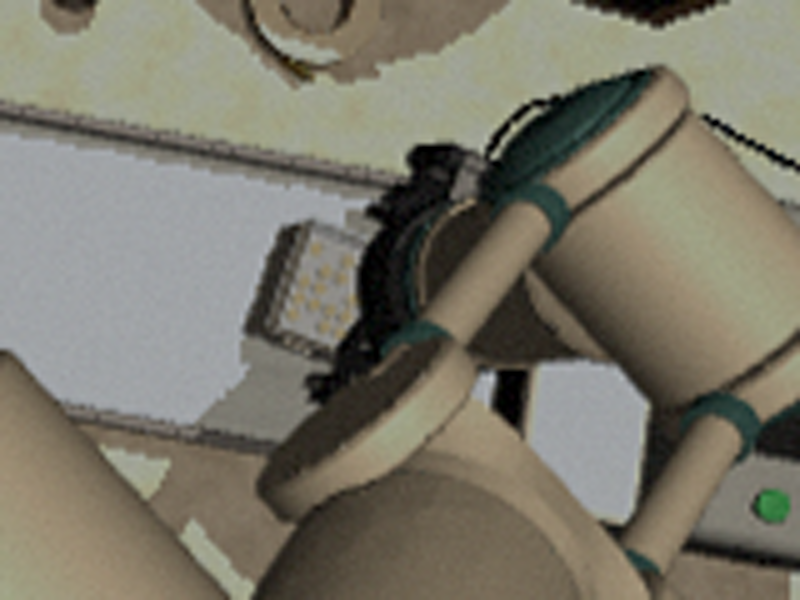

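The fingers straddle the box (side view px ~258,338 and ~295,340) and nothing is in contact. Closing now.

Request:
{"name": "move_arm", "arguments": {"rows": [[[0, 0, 0], 0, 70], [[0, 0, 0], 0, 64], [[0, 0, 0], 0, 58], [[0, 0, 0], 0, 45], [[0, 0, 0], 0, 45], [[0, 0, 0], 0, 45], [[0, 0, 0], 0, 45]], "force": 35}}

```text
clock: 13.77
position: [0.4502, -0.4195, 0.0391]
ee_rot: [0.702, 0.135, 0.686, -0.137]
contact_force: [-0.6, 1.5, 6.0]
width: 0.0556
```

```bash
python3 - <<'E'
from h import *
st()
E
```

```text
t 13.77 pos [ 0.4502 -0.4195  0.0391] pk [   6.5 -231.3] jaw-pk -0.188 F [-0.6  1.5  6. ] w 55.6 q6 -0.49
```

Request:
{"name": "move_arm", "arguments": {"rows": [[[-8, 0, 0], 0, 45], [[-20, 0, 0], 0, 45], [[-35, 0, 0], 0, 45], [[-50, 0, 0], 0, 45], [[-65, 0, 0], 0, 45], [[-70, 0, 0], 0, 45]]}}

```text
clock: 14.27
position: [0.4497, -0.4201, 0.1117]
ee_rot: [0.703, 0.134, 0.685, -0.138]
contact_force: [-0.8, -0.2, -1.0]
width: 0.056
```

```bash
python3 - <<'E'
from h import *
st()
im=snap('side','s19.png'); crop(im,220,240,340,330,6,'s19c.png')
im=snap('top','t19.png'); crop(im,430,210,590,330,5,'t19c.png')
E
```

```text
t 14.27 pos [ 0.4497 -0.4201  0.1117] pk [   6.1 -232. ] jaw-pk -0.188 F [-0.8 -0.2 -1. ] w 56.0 q6 -0.49
```

View pics/s19c.png

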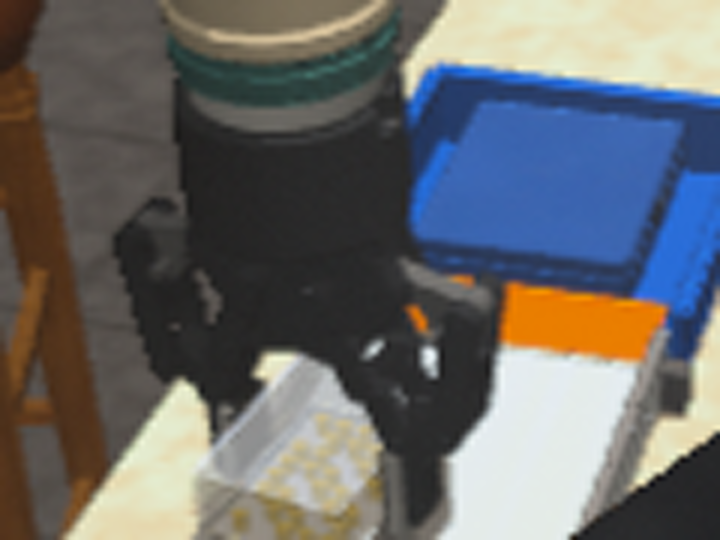

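View pics/t19c.png

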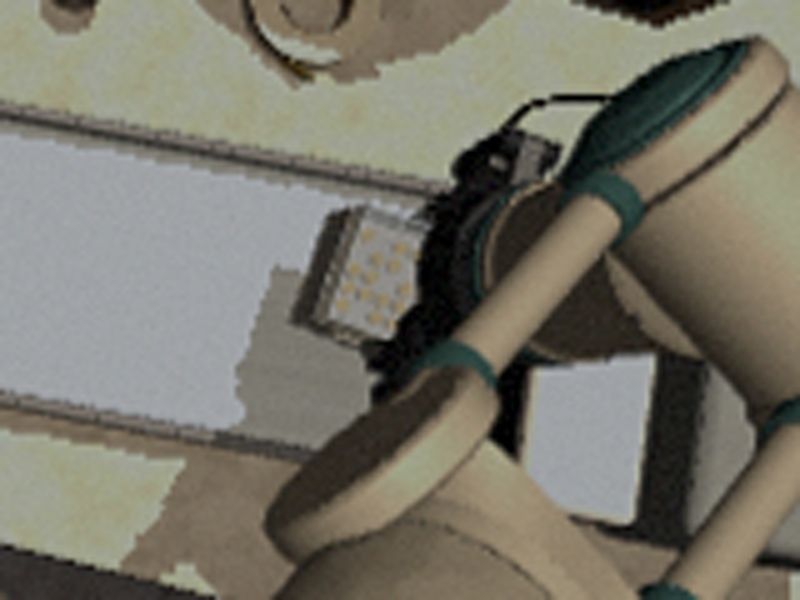

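```bash
python3 - <<'E'
from h import *
st();print(plan(np.array([.506,-.084,.115]),jaw=-.183))
E
```

```text
t 14.37 pos [ 0.4493 -0.4197  0.1104] pk [   5.6 -231.6] jaw-pk -0.188 F [ 0.5  0.6 -2.1] w 55.8 q6 -0.49
(array([ -6.2, 332.3, -74. ]), np.float64(-0.204), 'jaw now', np.float64(-0.387), 'tx', array([ 0.023, -0.009, -1.   ]))
```

Request:
{"name": "move_arm", "arguments": {"rows": [[[-6, 25, -5], 0, 45], [[-6, 60, -13], -0.03, 45], [[-6, 100, -22], -0.08, 45], [[-6, 140, -31], -0.13, 45], [[-6, 180, -40], -0.17, 45], [[-6, 215, -48], -0.204, 45], [[-6, 240, -54], -0.204, 45], [[-6, 250, -56], -0.204, 45]]}}

```text
clock: 15.03
position: [0.4904, -0.1628, 0.114]
ee_rot: [0.712, 0.062, 0.697, -0.065]
contact_force: [-0.6, 0.2, -1.8]
width: 0.0559
```

```bash
python3 - <<'E'
from h import *
st();print(plan(np.array([.506,-.084,.115]),jaw=-.183))
E
```

```text
t 15.03 pos [ 0.4904 -0.1628  0.114 ] pk [-4.8 28.3] jaw-pk 0.019 F [-0.6  0.2 -1.8] w 55.9 q6 -0.28
(array([-1.1, 80.3,  1.3]), np.float64(0.003), 'jaw now', np.float64(-0.18), 'tx', array([ 0.02 , -0.006, -1.   ]))
```

Request:
{"name": "move_arm", "arguments": {"rows": [[[-1, 25, 1], 0, 45], [[-1, 50, 1], 0, 45], [[-1, 70, 1], 0.003, 45], [[-1, 79, 1], 0.003, 45], [[-1, 80, 1], 0.003, 45], [[-1, 80, 1], 0.003, 45]]}}

```text
clock: 15.53
position: [0.5056, -0.0848, 0.1145]
ee_rot: [0.711, 0.063, 0.697, -0.066]
contact_force: [-0.7, -0.1, -1.1]
width: 0.0559
```

```bash
python3 - <<'E'
from h import *
st();print(plan(np.array([.506,-.084,.058]),jaw=-.183))
im=snap('side','s20.png'); crop(im,250,190,370,280,6,'s20c.png')
im=snap('top','t20.png'); crop(im,300,170,460,290,5,'t20c.png')
E
```

```text
t 15.53 pos [ 0.5056 -0.0848  0.1145] pk [ -5.3 107.8] jaw-pk 0.017 F [-0.7 -0.1 -1.1] w 55.9 q6 -0.12
(array([56.5,  1. , -0.9]), np.float64(0.001), 'jaw now', np.float64(-0.182), 'tx', array([ 0.02 , -0.006, -1.   ]))
```

View pics/s20c.png

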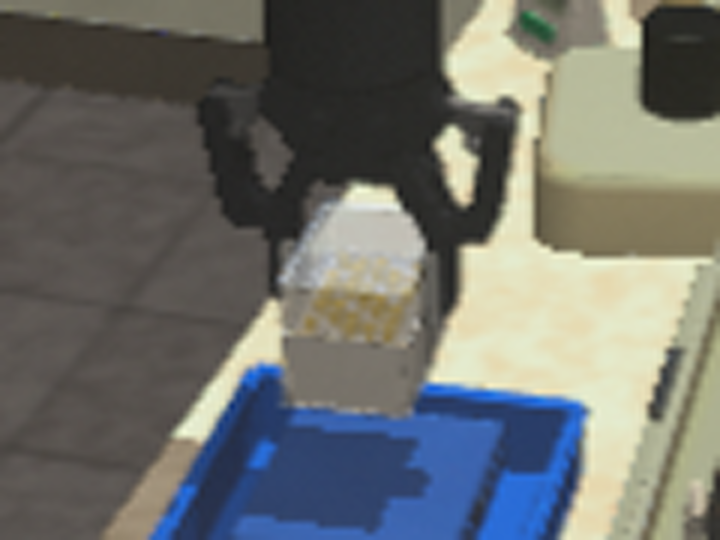

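View pics/t20c.png

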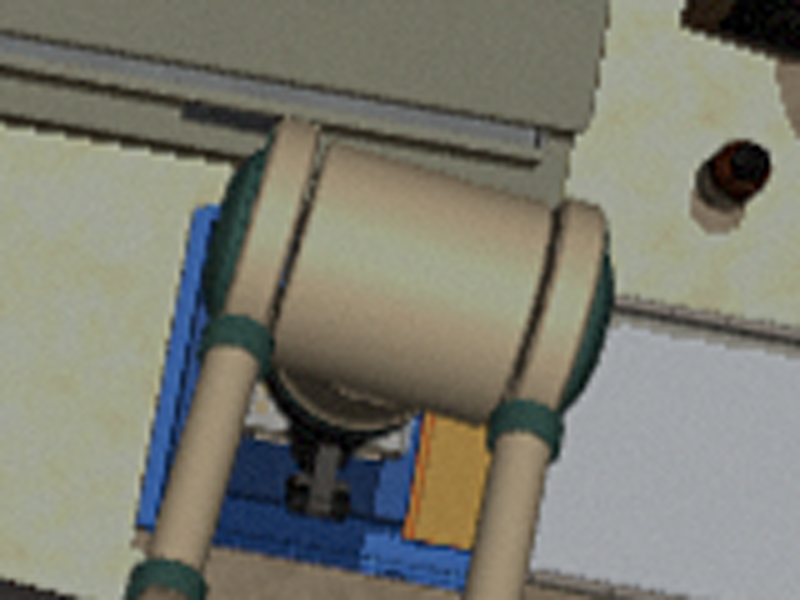

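```bash
python3 - <<'E'
from h import *
p=(.5056,-.0848,-.182)
for zz in(91.4,153.4): print(((pj('side',T(p,[(-28,-39,zz),(28,-39,zz),(-28,39,zz),(28,39,zz)]))-[250,190]+.5)*6-.5).round(0).tolist())
E
```

```text
[[285.0, 400.0], [410.0, 414.0], [329.0, 312.0], [449.0, 325.0]]
[[280.0, 276.0], [408.0, 289.0], [326.0, 192.0], [448.0, 204.0]]
```

Request:
{"name": "move_arm", "arguments": {"rows": [[[12, 1, 0], 0, 45], [[26, 1, -0.5], 0, 45], [[38, 1, -0.5], 0, 45], [[47, 1, -0.5], 0, 45], [[52, 1, -0.5], 0, 45], [[55, 1, -0.5], 0, 45], [[55, 1, -0.5], 0, 45]]}}

```text
clock: 16.22
position: [0.5062, -0.0852, 0.0592]
ee_rot: [0.711, 0.063, 0.697, -0.067]
contact_force: [0.3, 0.4, -1.7]
width: 0.0559
```

```bash
python3 - <<'E'
from h import *
st();print(plan(np.array([.506,-.084,.055]),jaw=-.183))
im=snap('side','s21.png'); crop(im,250,210,370,300,6,'s21c.png')
E
```

```text
t 16.22 pos [ 0.5062 -0.0852  0.0592] pk [ -4.6 107.5] jaw-pk 0.014 F [ 0.3  0.4 -1.7] w 55.9 q6 -0.12
(array([ 4.2,  1.2, -0.5]), np.float64(-0.001), 'jaw now', np.float64(-0.184), 'tx', array([ 0.019, -0.006, -1.   ]))
```

View pics/s21c.png

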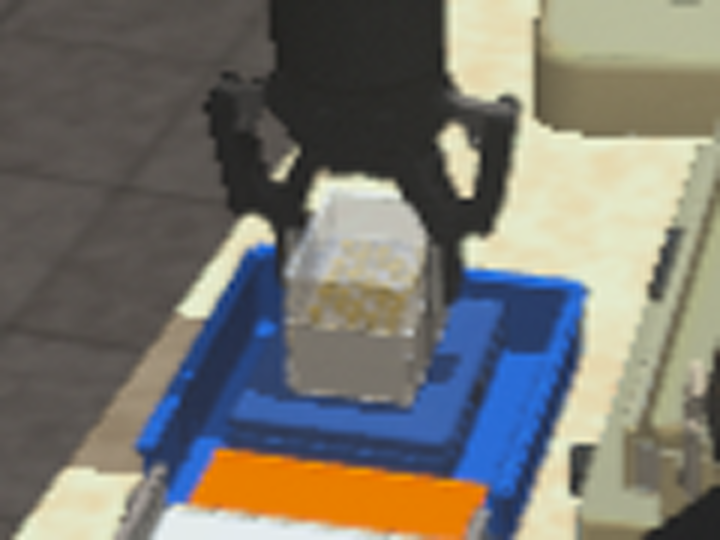

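```bash
python3 - <<'E'
from h import *
im=cv2.imread('pics/s21.png'); 
C=cv2.resize(im[210:300,250:370],None,fx=6,fy=6,interpolation=cv2.INTER_CUBIC); oo=np.array([250,210])
wire(C,'side',(.506,-.0836,-.183),box(-50,50,-60,60,4,32),(0,255,255),6,oo)
wire(C,'side',(.5062,-.0852,-.184),box(-28,28,-39,39,36,98),(0,0,255),6,oo)
cv2.imwrite('pics/o21.png',C)
E
```

```text
(no output)
```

View pics/o21.png

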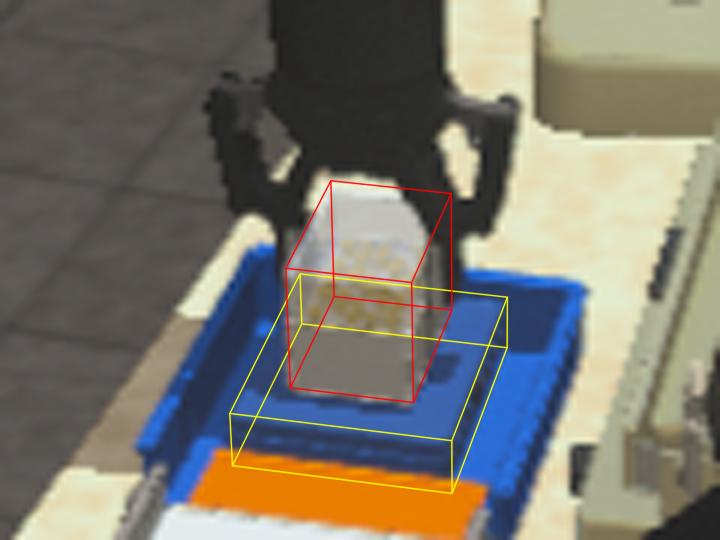

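Request:
{"name": "move_arm", "arguments": {"rows": [[[1, 1, 0], 0, 45], [[2, 1.5, 0], 0, 45], [[3, 1.5, 0], 0, 45], [[3, 1.5, 0], 0, 45]]}}

```text
clock: 16.6
position: [0.507, -0.0836, 0.0568]
ee_rot: [0.711, 0.063, 0.697, -0.066]
contact_force: [0.1, 0.2, -1.0]
width: 0.0558
```

```bash
python3 - <<'E'
from h import *
st();print(plan(np.array([.506,-.084,.055]),jaw=-.183))
E
```

```text
t 16.6 pos [ 0.507  -0.0836  0.0568] pk [ -4.2 109.2] jaw-pk 0.015 F [ 0.1  0.2 -1. ] w 55.8 q6 -0.11
(array([ 1.8, -0.6, -0.9]), np.float64(-0.001), 'jaw now', np.float64(-0.184), 'tx', array([ 0.02 , -0.007, -1.   ]))
```

Request:
{"name": "move_arm", "arguments": {"rows": [[[0.7, 0, -0.5], 0, 45], [[1.4, 0, -0.5], 0, 45], [[2, 0, -0.5], 0, 45], [[2, 0, -0.5], 0, 45]]}}

```text
clock: 16.93
position: [0.5065, -0.0835, 0.0551]
ee_rot: [0.711, 0.063, 0.697, -0.066]
contact_force: [0.1, -0.1, 1.4]
width: 0.0558
```

```bash
python3 - <<'E'
from h import *
st()
E
```

```text
t 16.93 pos [ 0.5065 -0.0835  0.0551] pk [ -4.6 109.2] jaw-pk 0.015 F [ 0.1 -0.1  1.4] w 55.8 q6 -0.11
```

Request:
{"name": "move_arm", "arguments": {"rows": [[[0.5, 0, 0], 0, 45], [[1, 0, 0], 0, 45], [[1, 0, 0], 0, 45]]}}

```text
clock: 17.18
position: [0.5065, -0.0836, 0.055]
ee_rot: [0.712, 0.063, 0.697, -0.067]
contact_force: [-1.3, -0.5, 7.8]
width: 0.0558
```

```bash
python3 - <<'E'
from h import *
st()
im=snap('side','s22.png'); crop(im,250,210,370,300,6,'s22c.png')
E
```

```text
t 17.18 pos [ 0.5065 -0.0836  0.055 ] pk [ -4.6 109.1] jaw-pk 0.015 F [-1.3 -0.5  7.8] w 55.8 q6 -0.11
```

View pics/s22c.png

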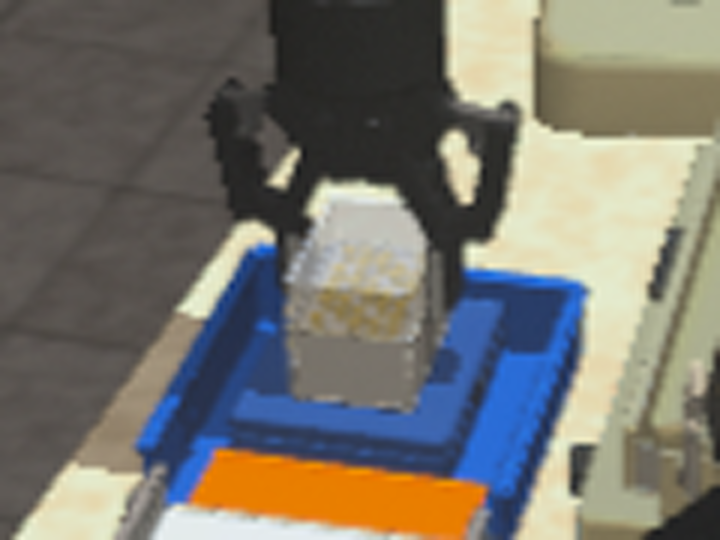

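Request:
{"name": "move_arm", "arguments": {"rows": [[[-0.5, 0, 0], 0, 58], [[-0.5, 0, 0], 0, 62], [[-0.5, 0, 0], 0, 70], [[-0.5, 0, 0], 0, 78], [[-0.5, 0, 0], 0, 80], [[-15, 0, 0], 0, 80], [[-35, 0, 0], 0, 80], [[-60, 0, 0], 0, 80]]}}

```text
clock: 17.9
position: [0.504, -0.0828, 0.1142]
ee_rot: [0.71, 0.063, 0.698, -0.066]
contact_force: [0.5, 0.0, -0.5]
width: 0.0799
```

Request:
{"name": "move_arm", "arguments": {"rows": [[[-35, 0, 0], 0, 80], [[-60, -30, 0], 0, 80], [[-80, -70, 0], 0, 80], [[-90, -110, 0], 0, 80], [[-90, -150, 0], 0, 80], [[-90, -190, 0], 0, 80], [[-90, -230, 0], 0, 80], [[-90, -270, 0], 0, 80]]}}

```text
clock: 18.57
position: [0.4525, -0.3496, 0.2049]
ee_rot: [0.71, 0.064, 0.698, -0.066]
contact_force: [1.4, -0.0, 0.1]
width: 0.0801
```

```bash
python3 - <<'E'
from h import *
st()
im=snap('side','s23.png'); crop(im,250,210,370,300,6,'s23c.png')
im=snap('top','t23.png'); crop(im,310,190,443,290,6,'t23c.png')
E
```

```text
t 18.57 pos [ 0.4525 -0.3496  0.2049] pk [  -5.1 -162.3] jaw-pk 0.015 F [ 1.4 -0.   0.1] w 80.1 q6 -0.6
```

View pics/s23c.png

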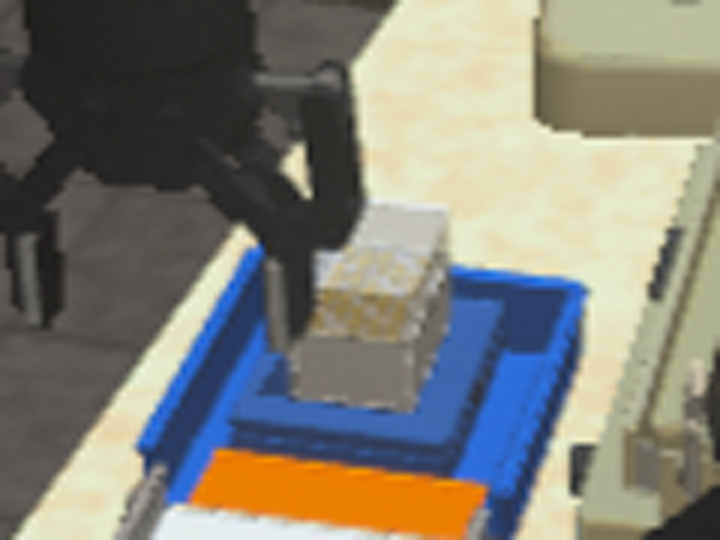

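View pics/t23c.png

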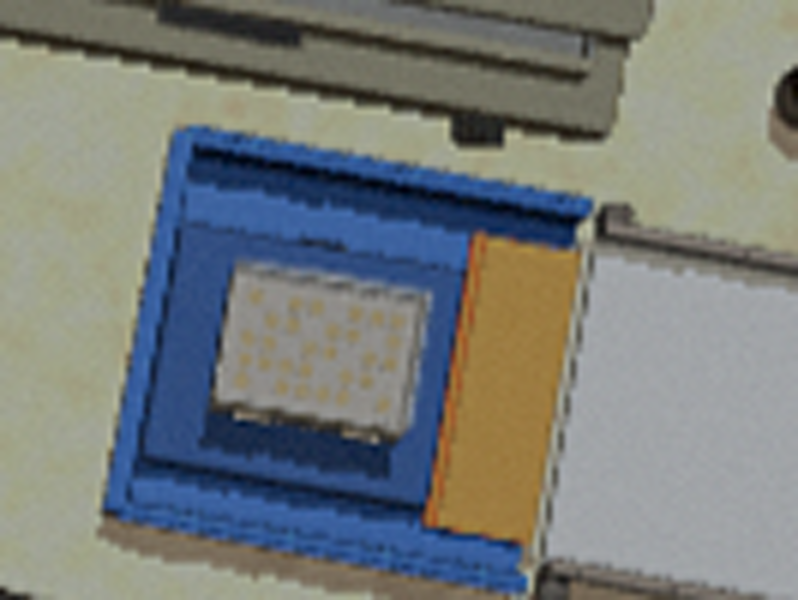

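```bash
python3 - <<'E'
from h import *
def z(l,o,s): return np.array(l,float)/s-(s-1)/(2*s)+np.array(o)
o=(310,190)
b,e=fit('top',[(28,39,92),(28,-39,92),(-28,-39,92),(-28,39,92)],z([(235,262),(433,290),(403,440),(213,410)],o,6),[.5,-.08,-.18]); print('box',b,e.round(1).tolist())
c,e=fit('top',[(50,60,32),(50,-60,32),(-50,-60,32),(-50,60,32)],z([(182,225),(468,270),(428,508),(142,460)],o,6),[.5,-.08,-.18]); print('case',c,e.round(1).tolist())
t,e=fit('top',[(80,92.5,42),(80,-82.5,42),(-80,-82.5,42),(-80,92.5,42)],z([(175,128),(593,203),(526,592),(104,515)],o,6),[.5,-.1,-.2]); print('tote',t,e.round(1).tolist())
for p in(c,t): 
    a=PK[2]; d=p[:2]-PK[:2]; print((np.array([np.cos(a)*d[0]+np.sin(a)*d[1],-np.sin(a)*d[0]+np.cos(a)*d[1]])*1000).round(1),p[2]-a)
im=cv2.imread('pics/s23.png'); C=cv2.resize(im[210:300,250:370],None,fx=6,fy=6,interpolation=cv2.INTER_CUBIC); oo=np.array([250,210])
wire(C,'side',c,box(-50,50,-60,60,4,32),(0,255,255),6,oo); wire(C,'side',b,box(-28,28,-39,39,32,94),(0,0,255),6,oo); cv2.imwrite('pics/o23.png',C)
E
```

```text
box [ 0.50472286 -0.0847139  -0.17522915] [[-0.2, 0.5], [-0.6, 1.0], [0.9, -0.6], [-0.2, -0.9]]
case [ 0.50504264 -0.08278853 -0.18222612] [[-0.2, -0.4], [-0.0, 0.1], [0.4, 0.2], [-0.2, 0.1]]
tote [ 0.50566923 -0.10517242 -0.19705329] [[-0.3, 0.3], [-0.0, 0.5], [0.4, -0.3], [-0.1, -0.5]]
[ -6.2 109.6] 0.016373880794904705
[-1.2 87.8] 0.0015467132883326684
```

View pics/o23.png

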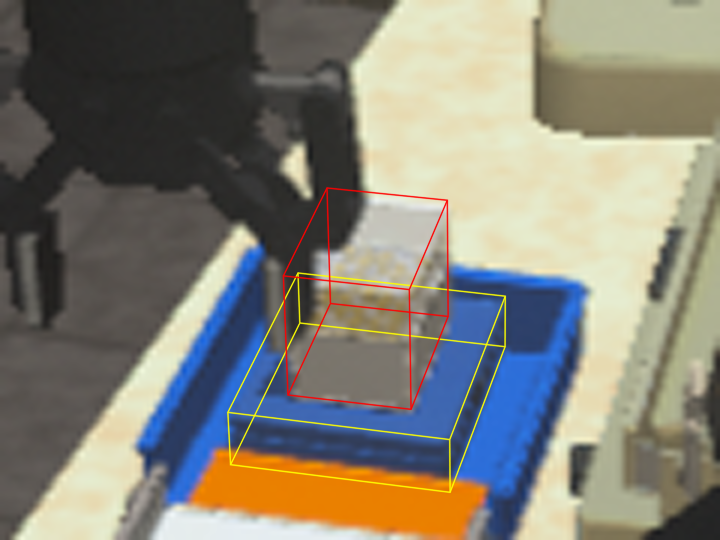

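View pics/t23.png

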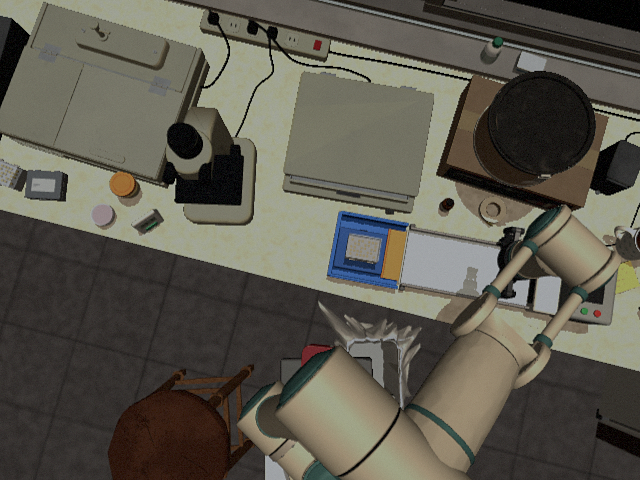

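```bash
python3 - <<'E'
from h import *
print(manip.sign_off())
E
```

```text
the job is handed in; nothing more can be done
None
```

The job is done and handed in at about 18.7 s of the 72 s. No contact force I read passed about 15 N, and no verdict comes back from the sign-off.

1. **Gate:** pushed down flat.
2. **Tote:** pinched by its end wall and slid to the tray mouth. The final fit shows about 5 mm gap, 1 mm sideways offset and 0.002 rad turn. I left the gap because the case is 120 mm long and needs it to clear the gate inside the tote.
3. **Case:** pushed over the gate until it met the tote's end wall. Its outline matches lying flat on the tote floor in both views. It sits about 5 mm off the tote's centre line, turned 0.015 rad relative to the tote.
4. **Tip box:** lowered onto the case until it touched, then released. It stands upright, about 2 mm from the case centre and within 0.01 rad of parallel, with its whole base on the case.
5. **Bystanders:** the timer, tape roll and amber bottle look unmoved in the last top view.

**Disagreements:**
- **Orientation:** the description says the short sides of the case and tip box point along the outfeed. The pictures showed the long sides that way, so I followed the pictures and gripped the box across its 57 mm side.
- **Cameras:** the two views disagreed by about 2–3 mm for the tote. For the box they agreed only when I fitted its top edge about 6 mm lower than its stated height.

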